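# Load the draping moulds with glass blanks and bars

### The job

Get the glass ready for draping: take the fid (the flat pale bar-shaped plastic tool) off the mould it was left on and lay it lengthwise on the cork tool mat. Then lay every glass blank crosswise over the narrow top of a mould of its own, level, centred and square, and set one glass bar on top of each blank, lengthwise along it, centred and square. Leave any bar that is over, and do not disturb the marker and the glass cutter lying on the bench.

Things in the scene. Friction and masses are not known exactly. Their poses are not given: they have to be found in the camera images.
- mould0_top (a point): centre of the flat narrow top of a clay draping mould: a small ridge fixed to the bench, top 26 mm along its x and 42 mm along its y (the ridge runs along y), 40 mm above the bench, flanks sloping down to a foot 70 mm (x) by 50 mm (y). z up. All three moulds are alike
- mould1_top (a point): centre of the flat narrow top of a clay draping mould: a small ridge fixed to the bench, top 26 mm along its x and 42 mm along its y (the ridge runs along y), 40 mm above the bench, flanks sloping down to a foot 70 mm (x) by 50 mm (y). z up. All three moulds are alike
- mould2_top (a point): centre of the flat narrow top of a clay draping mould: a small ridge fixed to the bench, top 26 mm along its x and 42 mm along its y (the ridge runs along y), 40 mm above the bench, flanks sloping down to a foot 70 mm (x) by 50 mm (y). z up. All three moulds are alike
- blank0_c (a point): centre of a loose opal-glass blank, a flat plate 110 mm (its x) by 50 mm (y) by 8 mm (z), 0.11 kg, starting flat on the bench at the robot's right; the same either way up or round. Two or three are present; an absent one reads None
- blank1_c (a point): centre of a loose opal-glass blank, a flat plate 110 mm (its x) by 50 mm (y) by 8 mm (z), 0.11 kg, starting flat on the bench at the robot's right; the same either way up or round. Two or three are present; an absent one reads None
- blank2_c (a point): centre of a loose opal-glass blank, a flat plate 110 mm (its x) by 50 mm (y) by 8 mm (z), 0.11 kg, starting flat on the bench at the robot's right; the same either way up or round. Two or three are present; an absent one reads None
- bar0_c (a point): centre of a loose opal-glass bar, 76 mm (its x) by 30 mm (y) by 10 mm (z), 0.057 kg, starting flat on the bench among the blanks; the same either way up or round. Three are always present
- bar1_c (a point): centre of a loose opal-glass bar, 76 mm (its x) by 30 mm (y) by 10 mm (z), 0.057 kg, starting flat on the bench among the blanks; the same either way up or round. Three are always present
- bar2_c (a point): centre of a loose opal-glass bar, 76 mm (its x) by 30 mm (y) by 10 mm (z), 0.057 kg, starting flat on the bench among the blanks; the same either way up or round. Three are always present
- fid_c (a point): centre, half-way up, of the fid: a flat pale plastic tool with rounded ends, 128 mm along its y, 21 mm along x, 8 mm thick, that starts lying across the top of one of the moulds (not always the same one)
- tool_mat_c (a point): centre of the upper face of the tool mat, a cork mat fixed to the bench at the robot's left, 170 mm (its x) by 80 mm (y), 3 mm thick
- marker_c (a point): centre of a bystander: a capped marker, 14 mm thick, 124 mm long (its y), lying beside the glass at the right of the bench
- cutter_c (a point): centre of a bystander: a brass glass cutter, 13 mm thick, 136 mm long (its y), lying in front of the moulds on the bench

How it is judged:
At the end, for the whole second after the job is handed in: each blank level on a mould's top, within 10 mm of its centre and 0.15 rad of square across the ridge; a bar on each blank, within 8 mm of its centre and 0.15 rad; fid flat on the mat, within 30 mm of its centre and 0.25 rad of lengthwise; all at rest (((horizontal distance between blank0_c and mould0_top below 0.01 m and z of blank0_c in the frame of mould0_top between 0.001 and 0.007 m and angle between the x axis of blank0_c and the x axis of mould0_top, either way round below 0.15 rad) or (horizontal distance between blank0_c and mould1_top below 0.01 m and z of blank0_c in the frame of mould1_top between 0.001 and 0.007 m and angle between the x axis of blank0_c and the x axis of mould1_top, either way round below 0.15 rad) or (horizontal distance between blank0_c and mould2_top below 0.01 m and z of blank0_c in the frame of mould2_top between 0.001 and 0.007 m and angle between the x axis of blank0_c and the x axis of mould2_top, either way round below 0.15 rad)) and ((horizontal distance between bar0_c and blank0_c below 0.008 m and distance between bar0_c and blank0_c between 0.0075 and 0.0125 m and angle between the x axis of bar0_c and the x axis of blank0_c, either way round below 0.15 rad and linear speed of bar0 below 0.02 m/s) or (horizontal distance between bar1_c and blank0_c below 0.008 m and distance between bar1_c and blank0_c between 0.0075 and 0.0125 m and angle between the x axis of bar1_c and the x axis of blank0_c, either way round below 0.15 rad and linear speed of bar1 below 0.02 m/s) or (horizontal distance between bar2_c and blank0_c below 0.008 m and distance between bar2_c and blank0_c between 0.0075 and 0.0125 m and angle between the x axis of bar2_c and the x axis of blank0_c, either way round below 0.15 rad and linear speed of bar2 below 0.02 m/s)) and linear speed of each of blank0, blank1, blank2 below 0.02 m/s and ((horizontal distance between blank1_c and mould0_top below 0.01 m and z of blank1_c in the frame of mould0_top between 0.001 and 0.007 m and angle between the x axis of blank1_c and the x axis of mould0_top, either way round below 0.15 rad) or (horizontal distance between blank1_c and mould1_top below 0.01 m and z of blank1_c in the frame of mould1_top between 0.001 and 0.007 m and angle between the x axis of blank1_c and the x axis of mould1_top, either way round below 0.15 rad) or (horizontal distance between blank1_c and mould2_top below 0.01 m and z of blank1_c in the frame of mould2_top between 0.001 and 0.007 m and angle between the x axis of blank1_c and the x axis of mould2_top, either way round below 0.15 rad)) and ((horizontal distance between bar0_c and blank1_c below 0.008 m and distance between bar0_c and blank1_c between 0.0075 and 0.0125 m and angle between the x axis of bar0_c and the x axis of blank1_c, either way round below 0.15 rad and linear speed of bar0 below 0.02 m/s) or (horizontal distance between bar1_c and blank1_c below 0.008 m and distance between bar1_c and blank1_c between 0.0075 and 0.0125 m and angle between the x axis of bar1_c and the x axis of blank1_c, either way round below 0.15 rad and linear speed of bar1 below 0.02 m/s) or (horizontal distance between bar2_c and blank1_c below 0.008 m and distance between bar2_c and blank1_c between 0.0075 and 0.0125 m and angle between the x axis of bar2_c and the x axis of blank1_c, either way round below 0.15 rad and linear speed of bar2 below 0.02 m/s)) and ((horizontal distance between blank2_c and mould0_top below 0.01 m and z of blank2_c in the frame of mould0_top between 0.001 and 0.007 m and angle between the x axis of blank2_c and the x axis of mould0_top, either way round below 0.15 rad) or (horizontal distance between blank2_c and mould1_top below 0.01 m and z of blank2_c in the frame of mould1_top between 0.001 and 0.007 m and angle between the x axis of blank2_c and the x axis of mould1_top, either way round below 0.15 rad) or (horizontal distance between blank2_c and mould2_top below 0.01 m and z of blank2_c in the frame of mould2_top between 0.001 and 0.007 m and angle between the x axis of blank2_c and the x axis of mould2_top, either way round below 0.15 rad)) and ((horizontal distance between bar0_c and blank2_c below 0.008 m and distance between bar0_c and blank2_c between 0.0075 and 0.0125 m and angle between the x axis of bar0_c and the x axis of blank2_c, either way round below 0.15 rad and linear speed of bar0 below 0.02 m/s) or (horizontal distance between bar1_c and blank2_c below 0.008 m and distance between bar1_c and blank2_c between 0.0075 and 0.0125 m and angle between the x axis of bar1_c and the x axis of blank2_c, either way round below 0.15 rad and linear speed of bar1 below 0.02 m/s) or (horizontal distance between bar2_c and blank2_c below 0.008 m and distance between bar2_c and blank2_c between 0.0075 and 0.0125 m and angle between the x axis of bar2_c and the x axis of blank2_c, either way round below 0.15 rad and linear speed of bar2 below 0.02 m/s)) and x of fid_c in the frame of tool_mat_c between -0.03 and 0.03 m and y of fid_c in the frame of tool_mat_c between -0.032 and 0.032 m and z of fid_c in the frame of tool_mat_c between 0 and 0.009 m and angle between the y axis of fid_c and the x axis of tool_mat_c, either way round below 0.25 rad); the robot touches nothing.
It fails at once if the marker is pushed more than 10 cm away (distance of marker_c from where it was at the start of the episode above 0.1 m).
It fails at once if the glass cutter is pushed more than 10 cm away (distance of cutter_c from where it was at the start of the episode above 0.1 m).
Of blank0, blank1, blank2 only 2 to 3 are there at a start; the rules pass over those that are not, and their reading is None.
At some moment in a run one of bar0, bar1, bar2 may be knocked a few centimetres aside while the robot is not near it.
Once in a run the grip may slacken for a moment while it holds something.
It also fails if it takes over 210 s, if anything falls off the work surface, if the arm or the gripper's body presses on something with over 40 N, if the wrist force passes 120 N, or if a joint passes its speed limit or range.

### The arm

A 6-joint arm with a two-finger parallel gripper is mounted at the origin on a cart in front of the work surface, level with it; the furniture and walls round the work are solid. World frame = base frame: x ahead of the robot, y to its left, z up, the work surface at z = 0. Lengths are in m, angles in rad, forces in N, time in s.
With the tool pointing down it reaches from about 0.35 to 0.775 m from the base axis. Payload 7.3 kg.
Tool frame: the origin (TCP) lies at the very end of the fingers, on their centre line; the grasp point (between the pads) lies 19 mm behind it; z points along the fingers, y is the direction in which the jaws open and shut (so a half turn about z gives the same grasp; the last joint's range is limited). The gripper opens to 92 mm and grips with 3 to 60 N. Pads are 19 mm wide; open, the fingers measure 130 mm over their backs; the gripper's body (75 mm by 190 mm) begins 47 mm behind the grasp point.
Start: joints at [-1.254, 0.342, 1.524, -0, 1.275, -0.146], TCP at [0.234, -0.47, 0.227] pointing down, gripper open.
Joint ranges: [-2.53, 2.53], [-0.77, 2.02], [0.04, 2.7], [-1, 4.14], [0.28, 2.66], [-3.11, 3.11]. Speed limits (rad/s): [2.57, 2.57, 3.14, 3.14, 3.14, 3.14].

### API

Orientations are given as [roll, pitch, yaw] about the fixed x, y, z axes, in that order (R = Rz(yaw) Ry(pitch) Rx(roll)).
In Python, from cell import robot gives the robot as it stands.
- The arm moves only by the shell command python3 -m pendant 'ROWS' [OPENING] [FORCE]. ROWS is JSON, a list of rows, each a list of 2 entries, a list of its own where there are three numbers: the shift along the tool's x, y, z in mm, then the turn about the tool's z in degrees. In form: [[[x, y, z], turn], ...]. A call has 1 to 10 rows; each row is the pose to reach, as a shift and turn from the pose measured when the call began, along the tool's axes at that moment; what a row does not reach only later rows make up. A row lasts 1/12 s, in which the tool goes at most 41.7 mm and 7.16 degrees, less where a joint would pass 70% of its speed; a pose out of reach is approached as far as the arm can. A call with a gripper value outside its range is refused whole. OPENING is the opening, from 0 (shut) to 1 (fully open), set as the call begins (- or left out, the last holds). The fingers move at their own pace and stop on an object; FORCE is the grip in N (left out, the last holds). Time passes only in rows, so rows that repeat a pose let the fingers close. It gives the time, the measured TCP pose, the force and the opening at its end, in the units of the state.
- robot.observe(): the state, without advancing time (a new reading comes with each control period).
- robot.read_camera(name): name is "scene" or "side" or "wrist"; returns the picture (400x640x3 uint8, red, green, blue); there is no depth.
- robot.calibration(name): a dict with "vfov" (degrees; the focal length in pixels is half the picture's height over the tangent of half this angle, whatever the lens; pixels are square), "cx", "cy" (the principal point, pixels), "rvec" (rotation vector, rad) and "tvec" (3), from world to camera coordinates, as OpenCV has them. Camera axes: x right, y down, z forward; pixel columns grow to the right and rows downward; lengths in m; the calibration is good to about 2 mm. The wrist camera is an equidistant fisheye: a pixel r from the principal point sees the ray r / f radians off the axis. A picture is of the moment at which its call begins: read the wrist's pose just before it. calibration takes no time and is no camera call; for the wrist camera it gives the pose at the moment of the call.
- robot.hand_in(): hands the job in, once; it reports no verdict.
Trained networks look in the newest picture that a camera, given by its name, has taken for a name from the list of things; names that differ only in an ending like _2 or _b are one class to them, and where a whole thing is asked for, a point or a joint stands for the part that bears it (a point fixed in the world has none). Each returns a list of dicts, best first, with "p" (0 to 1); they miss things now and then, are a little off and sometimes report something else, mostly with a low value. They report only what shows in the picture. A call takes as long as a camera call.
- robot.find_in(camera, query): "xy" ([column, row] as shares, 0 to 1, of the picture: columns of its width, rows of its height, amid what is visible of it).
The state is a dict: "time": time; "qpos": joint angles; "qvel": joint speeds; "joint_efforts": joint torques, N m; "tool_pos": TCP position; "tool_rot": TCP orientation; "contact_force": force on the tool from outside, world axes, zero at the start; "torque": the same for the moment, N m; "opening": finger opening in m.
Only numpy, scipy, OpenCV 4.12 (cv2) and the standard library are available. Lean on these libraries where they do the work, as an engineer would, in place of code of your own. Each camera call takes 0.05 s, during which the arm holds its last target.

## Working session

There is one attempt and no reset: what is moved stays moved. The work goes in short steps, Python scripts to look and compute and a shell command to move; the robot and the scene stay as the last step left them, time stands still between calls to the robot, and variables do not carry over. Pictures are saved under pics/ and viewed, and the job is handed in when it is done.

```bash
ls; mkdir -p pics; python3 - <<'E'
from cell import robot
import cv2
print(robot.observe())
for n in ["scene","side","wrist"]:
    im=robot.read_camera(n); cv2.imwrite(f"pics/{n}0.png",im[:,:,::-1]); print(n,robot.calibration(n))
E
```

```text
pics
{'time': 0.0, 'qpos': array([-1.25401408e+00,  3.42702186e-01,  1.52500253e+00, -8.82709327e-06,
        1.27540595e+00, -1.45983055e-01]), 'qvel': array([-5.59503220e-05, -7.09864370e-04, -7.70458138e-04,  6.80001090e-04,
       -4.97338102e-04,  1.01352809e-03]), 'joint_efforts': array([ 1.97278525e-03, -4.31242919e+01, -2.44212663e+01,  7.19079142e-02,
        5.60267537e-02, -1.26455443e-04]), 'tool_pos': array([ 0.23427113, -0.46938097,  0.22606068]), 'tool_rot': array([-3.14008955e+00, -2.12467548e-04,  4.62767719e-01]), 'contact_force': array([-0.08545325, -0.50103256, -0.17291217]), 'torque': array([ 0.02271125, -0.0403306 ,  0.00171609]), 'opening': 0.0920476149851149}
scene {'vfov': 42.862403394830565, 'cx': 323.6089569166954, 'cy': 194.68648673212022, 'rvec': array([ 2.3163745 , -0.63929851,  0.2682362 ]), 'tvec': array([-0.44978654,  0.18821129,  1.21137465])}
side {'vfov': 46.362091540067446, 'cx': 310.64907551258665, 'cy': 197.0353162179472, 'rvec': array([-0.04264906,  2.76788964, -1.46030388]), 'tvec': array([0.50269802, 0.09910583, 0.99952146])}
wrist {'vfov': 65.70646984690485, 'cx': 315.4679310846755, 'cy': 203.7606195473317, 'rvec': array([-2.45760379,  1.51931857,  0.22085722]), 'tvec': array([-0.52448616, -0.03554359,  0.39012989])}
```

View pics/scene0.png

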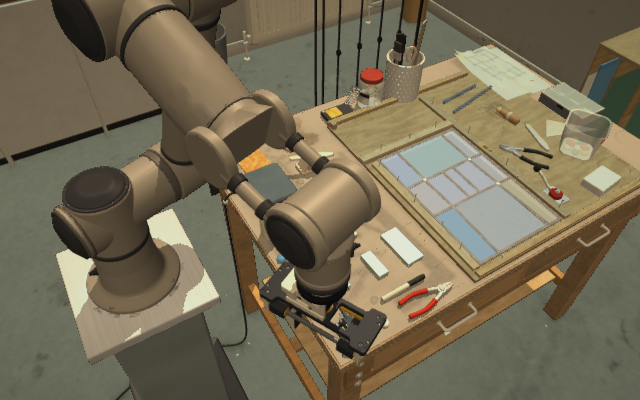

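View pics/side0.png

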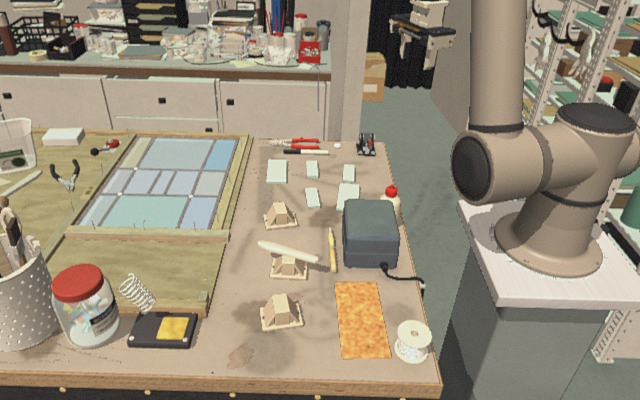

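View pics/wrist0.png

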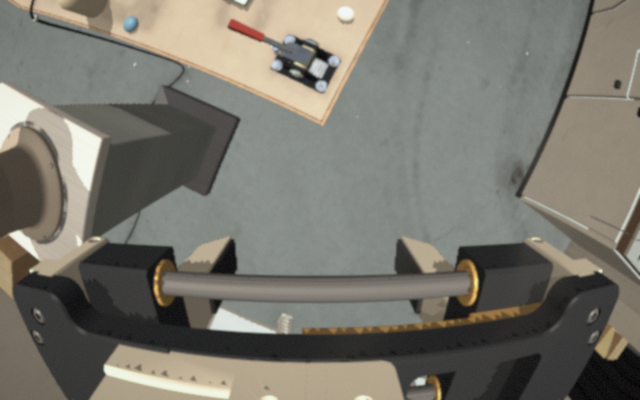

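```bash
cat > h.py <<'E'
from cell import robot
import cv2, numpy as np
from scipy.spatial.transform import Rotation as Ro
def ray(name,px,cal=None):
    c=cal or robot.calibration(name); f=200/np.tan(np.radians(c['vfov'])/2)
    R=cv2.Rodrigues(np.array(c['rvec']))[0]; t=np.array(c['tvec'])
    u=(px[0]-c['cx'])/f; v=(px[1]-c['cy'])/f
    if name=='wrist':
        r=np.hypot(u,v); d=np.array([u/r*np.sin(r),v/r*np.sin(r),np.cos(r)]) if r>0 else np.array([0,0,1.])
    else: d=np.array([u,v,1.])
    return -R.T@t, R.T@d
def p2w(name,px,z,cal=None):
    o,d=ray(name,px,cal); return (o+d*(z-o[2])/d[2])
def w2p(name,P,cal=None):
    c=cal or robot.calibration(name); f=200/np.tan(np.radians(c['vfov'])/2)
    R=cv2.Rodrigues(np.array(c['rvec']))[0]; p=R@np.array(P,float)+np.array(c['tvec'])
    if name=='wrist':
        rr=np.hypot(p[0],p[1]); th=np.arctan2(rr,p[2]); return np.array([c['cx']+f*th*p[0]/rr,c['cy']+f*th*p[1]/rr])
    return np.array([c['cx']+f*p[0]/p[2],c['cy']+f*p[1]/p[2]])
E
python3 - <<'E'
from h import *
robot.read_camera('side')
for q,z in [('mould0_top',.04),('blank0_c',.008),('bar0_c',.01),('fid_c',.048),('tool_mat_c',.003),('marker_c',.014),('cutter_c',.013)]:
    for d in robot.find_in('side',q):
        px=[d['xy'][0]*640,d['xy'][1]*400]; print(q,round(d['p'],2),np.round(px),np.round(p2w('side',px,z),3))
c=robot.calibration('wrist'); R=cv2.Rodrigues(c['rvec'])[0]; o=-R.T@c['tvec']; s=robot.observe()
Rt=Ro.from_euler('xyz',s['tool_rot']).as_matrix()
print('cam in tool',Rt.T@(o-s['tool_pos'])); print('cam axes in tool\n',np.round(Rt.T@R.T,3))
im=cv2.imread('pics/side0.png')[120:370,220:440]; cv2.imwrite('pics/sidecrop.png',cv2.resize(im,None,fx=2.4,fy=2.4,interpolation=cv2.INTER_CUBIC))
E
```

```text
mould0_top 0.69 [290. 271.] [0.539 0.151 0.04 ]
mould0_top 0.25 [349. 171.] [ 0.413 -0.209  0.04 ]
bar0_c 0.49 [311. 202.] [ 0.506 -0.116  0.01 ]
fid_c 0.92 [286. 253.] [0.55  0.11  0.048]
tool_mat_c 0.63 [360. 322.] [0.413 0.233 0.003]
marker_c 0.77 [303. 151.] [ 0.53  -0.353  0.014]
cutter_c 0.69 [334. 257.] [0.455 0.078 0.013]
cam in tool [ 7.67338838e-02 -1.31816698e-04 -1.57554717e-01]
cam axes in tool
 [[ 0.    -0.959 -0.284]
 [ 1.     0.     0.   ]
 [-0.    -0.284  0.959]]
```

View pics/sidecrop.png

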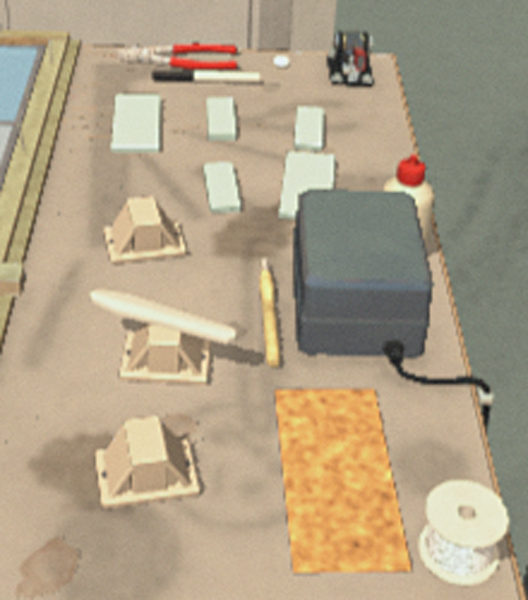

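```bash
cat >> h.py <<'E'
def to(x,y,z,yaw,sym=True):
    s=robot.observe(); Rt=Ro.from_euler('xyz',s['tool_rot']).as_matrix()
    d=Rt.T@(np.array([x,y,z])-s['tool_pos'])*1000
    t=-(yaw-np.degrees(s['tool_rot'][2])); m=180 if sym else 360
    t=(t+m/2)%m-m/2
    print('shift',np.round(d,1),'turn',round(t,1),'min rows',int(max(np.ceil(np.linalg.norm(d)/41.7),np.ceil(abs(t)/7.16))),'q6',round(s['qpos'][5],2),'yaw',round(np.degrees(s['tool_rot'][2]),1))
def snap(cam,fn,sc=1):
    c=robot.calibration(cam); im=robot.read_camera(cam); cv2.imwrite('pics/'+fn,im[:,:,::-1])
    import pickle; pickle.dump((c,im),open('pics/'+fn+'.pkl','wb')); return c,im
E
python3 -c "
from h import *
to(.45,-.12,.3,0,False)"
```

```text
shift [ 349.1 -216.7  -73.3] turn 26.5 min rows 11 q6 -0.15 yaw 26.5
```

```bash
python3 -m pendant '[[[30,0,-60],0],[[60,-30,-73],5],[[95,-50,-73],10],[[130,-75,-73],15],[[165,-100,-73],20],[[200,-120,-73],26.5],[[235,-145,-73],26.5],[[270,-170,-73],26.5],[[310,-195,-73],26.5],[[349,-217,-73],26.5]]' 1 && python3 -m pendant '[[[0,0,0],0],[[0,0,0],0]]'; python3 - <<'E'
from h import *
c,im=snap('wrist','w1.png'); print(robot.observe()['tool_pos'],robot.observe()['tool_rot'])
snap('side','s1.png')
for q,z in [('mould0_top',.04),('blank0_c',.008),('bar0_c',.01),('fid_c',.048),('tool_mat_c',.003),('marker_c',.014),('cutter_c',.013)]:
    for d in robot.find_in('wrist',q):
        px=[d['xy'][0]*640,d['xy'][1]*400]; print(q,round(d['p'],2),np.round(px),np.round(p2w('wrist',px,z,c),3))
E
```

```text
time: 1.38
tool_pos: [0.4327, -0.1451, 0.3001]
tool_rot: [3.141, -0.001, 0.0]
contact_force: [1.4, -0.5, -0.4]
opening: 0.0917
time: 1.55
tool_pos: [0.4334, -0.1432, 0.3002]
tool_rot: [3.141, -0.001, 0.005]
contact_force: [-0.3, -0.2, 0.2]
opening: 0.0919
[ 0.43282448 -0.14463536  0.3001112 ] [ 3.14062534e+00 -4.53967589e-04  2.64365553e-03]
mould0_top 0.81 [159. 105.] [0.535 0.084 0.04 ]
bar0_c 0.95 [313. 123.] [ 0.499 -0.139  0.01 ]
fid_c 0.83 [145.  92.] [0.555 0.103 0.048]
tool_mat_c 0.81 [113. 182.] [0.413 0.211 0.003]
marker_c 0.89 [457. 109.] [ 0.529 -0.357  0.014]
cutter_c 0.65 [190. 153.] [0.459 0.047 0.013]
```

View pics/w1.png

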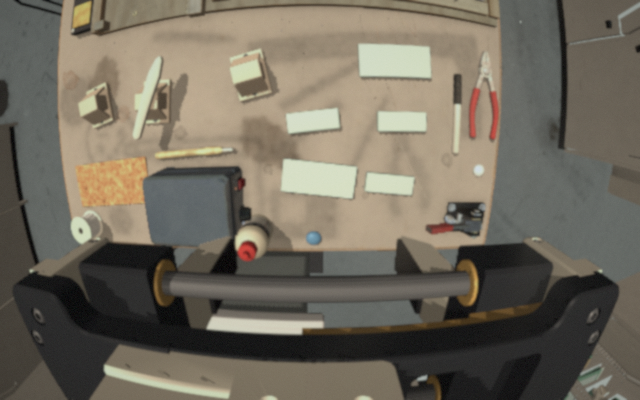

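```bash
cat >> h.py <<'E'
def rects(cam,c,im,z,lo,hi,amin,roi=None):
    hsv=cv2.cvtColor(im,cv2.COLOR_RGB2HSV); m=cv2.inRange(hsv,np.array(lo),np.array(hi))
    if roi: k=np.zeros_like(m); k[roi[1]:roi[3],roi[0]:roi[2]]=255; m&=k
    out=[]
    for ct in cv2.findContours(m,cv2.RETR_EXTERNAL,cv2.CHAIN_APPROX_NONE)[0]:
        if cv2.contourArea(ct)<amin: continue
        w=np.array([p2w(cam,p,z,c)[:2] for p in ct[:,0,:].astype(float)])
        (cx,cy),(a,b),an=cv2.minAreaRect((w*1000).astype(np.float32))
        if a<b: a,b,an=b,a,an+90
        an=(an+90)%180-90
        M=cv2.moments(ct); 
        out.append((cx,cy,a,b,an)); print('px',np.round(ct[:,0].mean(0)),'xy mm',round(cx,1),round(cy,1),'size',round(a,1),round(b,1),'long axis deg',round(an,1))
    return out
E
python3 - <<'E'
from h import *
import pickle
c,im=pickle.load(open('pics/w1.png.pkl','rb'))
hsv=cv2.cvtColor(im,cv2.COLOR_RGB2HSV)
for p in [(394,61),(319,178),(402,122),(300,90),(97,100),(150,80),(248,66)]: print(p,im[p[1],p[0]],hsv[p[1],p[0]])
rects('wrist',c,im,.009,(35,8,150),(100,90,255),150,(250,20,450,210))
cv2.imwrite('pics/w1c.png',cv2.resize(im[30:230,60:290,::-1],None,fx=3.4,fy=2.9,interpolation=cv2.INTER_CUBIC))
E
```

```text
(394, 61) [210 219 195] [ 41  28 219]
(319, 178) [215 223 199] [ 40  27 223]
(402, 122) [211 221 196] [ 42  29 221]
(300, 90) [164 149 126] [ 18  59 164]
(97, 100) [88 76 62] [16 75 88]
(150, 80) [209 218 194] [ 41  28 218]
(248, 66) [212 220 187] [ 37  38 220]
px [389. 183.] xy mm 410.2 -255.4 size 74.7 29.1 long axis deg 85.5
px [318. 178.] xy mm 416.6 -147.7 size 108.6 49.8 long axis deg 83.8
px [401. 121.] xy mm 504.4 -269.5 size 74.5 28.5 long axis deg -86.9
px [313. 120.] xy mm 502.0 -139.1 size 74.5 29.0 long axis deg -83.1
px [394.  61.] xy mm 595.2 -258.2 size 108.3 48.8 long axis deg -87.1
```

View pics/w1c.png

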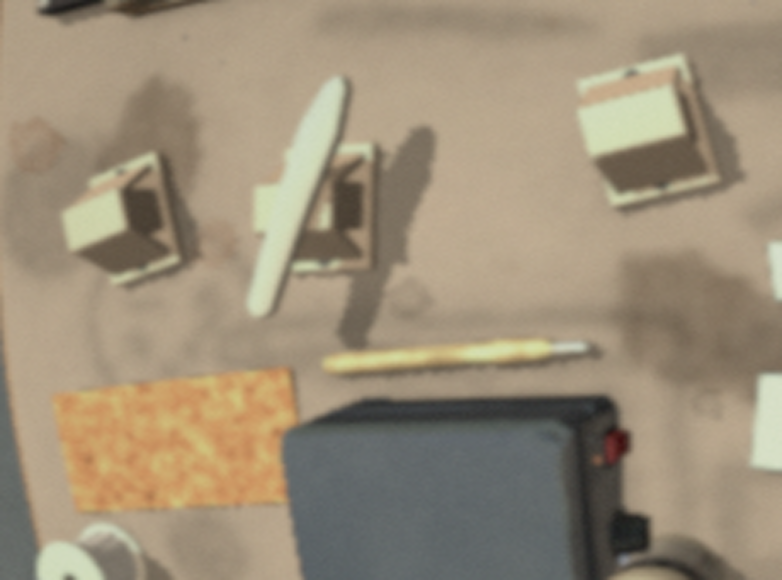

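```bash
python3 - <<'E'
from h import *
import pickle
c,im=pickle.load(open('pics/w1.png.pkl','rb'))
def tri(pw,ps):
    o1,d1=ray('wrist',pw,c); o2,d2=ray('side',ps); d1/=np.linalg.norm(d1); d2/=np.linalg.norm(d2)
    A=np.stack([d1,-d2],1); k=np.linalg.lstsq(A,o2-o1,rcond=None)[0]; a=o1+k[0]*d1; b=o2+k[1]*d2; return np.round((a+b)/2,3),round(np.linalg.norm(a-b),3)
W=lambda x,y:(60+x/3.4,30+y/2.9); S=lambda x,y:(220+x/2.4,120+y/2.4)
print('box L/front top',tri(W(288,435),S(303,285)))
print('box R/front top',tri(W(600,400),S(303,192)))
print('bottle cap',tri((247,251),S(411,162)))
print('rail',p2w('wrist',(430,20),.02,c),p2w('wrist',(300,5),.02,c))
print('ground L front',p2w('side',S(300,350),0),p2w('side',S(425,352),0))
# moulds top corners z=.04
for nm,pts in [('A left',[(65,215),(122,185),(130,232),(74,255)]),('C right',[(580,108),(675,82),(687,132),(592,158)])]:
    w=np.array([p2w('wrist',W(*p),.04,c)[:2]*1000 for p in pts]); print(nm,np.round(w),w.mean(0), np.round([np.linalg.norm(w[i]-w[(i+1)%4]) for i in range(4)]))
# mat, fid
rects('wrist',c,im,.003,(8,140,120),(25,255,255),500,(60,140,160,215))
w=np.array([p2w('wrist',W(*p),.048,c)[:2]*1000 for p in [(340,80),(258,312)]]); print('fid ends',w,w.mean(0))
w=np.array([p2w('wrist',W(*p),.013,c)[:2]*1000 for p in [(325,363),(595,349)]]); print('cutter',w)
E
```

```text
box L/front top (array([0.433, 0.096, 0.075]), np.float64(0.005))
box R/front top (array([ 0.436, -0.04 ,  0.068]), np.float64(0.014))
bottle cap (array([ 0.336, -0.054,  0.095]), np.float64(0.003))
rail [ 0.66246402 -0.30996287  0.02      ] [ 0.67243606 -0.12032551  0.02      ]
ground L front [0.43305672 0.08907865 0.        ] [0.32940141 0.08696789 0.        ]
A left [[555. 246.]
 [567. 206.]
 [540. 201.]
 [532. 240.]] [548.45648833 223.26741778] [42. 27. 40. 24.]
C right [[579. -28.]
 [589. -66.]
 [565. -71.]
 [554. -33.]] [571.78554058 -49.56869268] [40. 25. 40. 25.]
fid ends [[603.35707768  77.22990506]
 [489.79360969 122.41786322]] [546.57534368  99.82388414]
cutter [[457.56594486 109.22435807]
 [460.10879758 -24.99167515]]
```

```bash
python3 -c "
from h import *
to(.46,.14,.22,0,False)"
```

```text
shift [  27.  -286.1   80. ] turn -0.1 min rows 8 q6 1.08 yaw -0.1
```

```bash
python3 -m pendant '[[[27,-35,10],0],[[27,-70,20],0],[[27,-110,30],0],[[27,-150,45],0],[[27,-190,60],0],[[27,-230,80],0],[[27,-270,80],0],[[27,-286,80],0],[[27,-286,80],0],[[27,-286,80],0]]'; python3 - <<'E'
from h import *
c,im=snap('wrist','w2.png')
cv2.imwrite('pics/w2b.png',cv2.resize(im[:250,:,::-1],None,fx=1.25,fy=1.25,interpolation=cv2.INTER_CUBIC))
print(robot.observe()['tool_pos'])
E
```

```text
time: 2.83
tool_pos: [0.4599, 0.1403, 0.2198]
tool_rot: [3.141, -0.0, 0.0]
contact_force: [0.0, -0.3, -0.4]
opening: 0.0917
[0.46000931 0.13947229 0.21995004]
```

View pics/w2b.png

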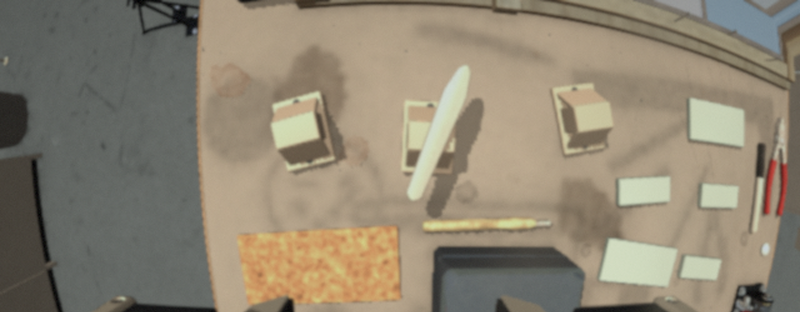

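```bash
python3 - <<'E'
from h import *
import pickle
c,im=pickle.load(open('pics/w2.png.pkl','rb'))
W=lambda x,y:(x/1.25,y/1.25)
def q(nm,pts,z):
    w=np.array([p2w('wrist',W(*p),z,c)[:2]*1000 for p in pts]); print(nm,np.round(w).tolist(),w.mean(0).round(1), np.round([np.linalg.norm(w[i]-w[(i+1)%len(w)]) for i in range(len(w))]))
q('mat',[(238,235),(397,226),(400,298),(250,303)],.003)
q('fid',[(463,66),(413,199)],.048)
cv2.imwrite('pics/w2c.png',cv2.resize(im[40:170,200:500,::-1],None,fx=2.6,fy=2.6,interpolation=cv2.INTER_CUBIC))
hsv=cv2.cvtColor(im,cv2.COLOR_RGB2HSV)
print(hsv[75,360],hsv[105,345],hsv[108,230], hsv[88,475])
E
```

```text
mat [[447.0, 304.0], [456.0, 137.0], [379.0, 134.0], [370.0, 300.0]] [413.  218.9] [167.  77. 166.  77.]
fid [[605.0, 82.0], [489.0, 124.0]] [547.1 103.3] [123. 123.]
[ 51  19 219] [ 44  22 218] [ 36  48 217] [ 26  52 201]
```

View pics/w2c.png

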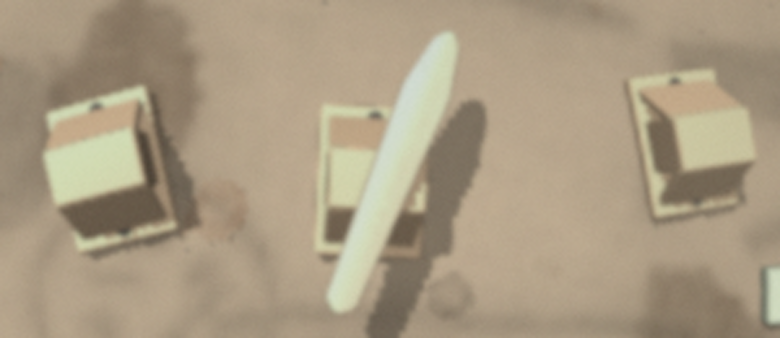

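```bash
python3 - <<'E'
from h import *
import pickle
c,im=pickle.load(open('pics/w2.png.pkl','rb'))
W=lambda x,y:(200+x/2.6,40+y/2.6)
def q(nm,pts,z):
    w=np.array([p2w('wrist',W(*p),z,c)[:2]*1000 for p in pts]); print(nm,np.round(w).tolist(),w.mean(0).round(1), np.round([np.linalg.norm(w[i]-w[(i+1)%len(w)]) for i in range(len(w))]))
q('A',[(45,154),(135,128),(148,182),(65,207)],.04)
q('A foot',[(45,112),(143,86),(176,228),(80,252)],.0)
q('B topleft,botleft',[(330,148),(328,207)],.04)
q('B foot',[(324,104),(427,108),(420,257),(317,255)],.0)
q('C',[(673,113),(742,106),(755,158),(683,172)],.04)
q('C foot',[(629,80),(712,70),(745,207),(655,219)],.0)
to(.517,.1143,.12,-20,False)
E
```

```text
A [[557.0, 249.0], [566.0, 209.0], [543.0, 204.0], [534.0, 240.0]] [550.1 225.5] [41. 24. 38. 25.]
A foot [[580.0, 261.0], [590.0, 213.0], [522.0, 198.0], [512.0, 245.0]] [550.7 229.5] [49. 70. 48. 71.]
B topleft,botleft [[556.0, 128.0], [531.0, 129.0]] [543.7 128.4] [25. 25.]
B foot [[579.0, 129.0], [579.0, 81.0], [508.0, 84.0], [508.0, 132.0]] [543.4 106.7] [48. 71. 48. 71.]
C [[581.0, -24.0], [589.0, -61.0], [565.0, -69.0], [555.0, -30.0]] [572.5 -46.2] [38. 25. 40. 27.]
C foot [[600.0, -19.0], [612.0, -67.0], [543.0, -89.0], [532.0, -36.0]] [571.6 -52.6] [49. 72. 54. 70.]
shift [ 57.  25. 100.] turn 19.9 min rows 3 q6 1.71 yaw -0.1
```

```bash
python3 -m pendant '[[[20,8,30],6],[[40,16,65],13],[[57,25,100],20],[[57,25,130],20],[[57,25,160],20],[[57,25,187],20],[[57,25,187],20],[[57,25,187],20],[[57,25,187],20]]' 0.55; python3 -c "
from h import *
to(.517,.1143,.033,-20,False); snap('wrist','w3.png')"
```

```text
time: 3.63
tool_pos: [0.5184, 0.1133, 0.0346]
tool_rot: [-3.141, -0.003, -0.352]
contact_force: [-0.7, 0.8, 0.4]
opening: 0.0504
shift [-1.6 -0.4  1.6] turn -0.2 min rows 1 q6 2.0 yaw -20.2
```

View pics/w3.png

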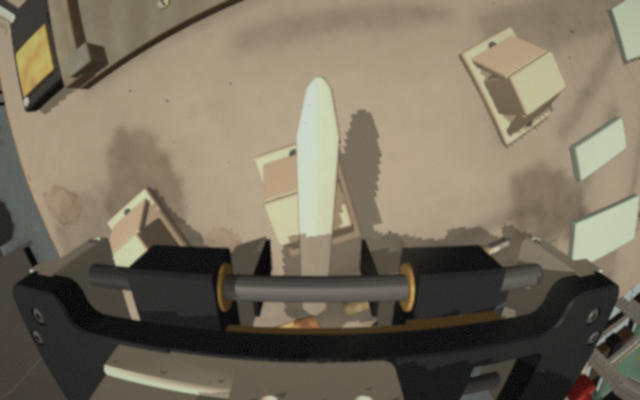

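The fid runs straight up the image (col ~317), centred between the two fingers. Close and lift.

```bash
python3 -m pendant '[[[-1,0,1],0],[[-1,0,1],0],[[-1,0,1],0],[[-1,0,1],0],[[-1,0,1],0],[[-1,0,1],0],[[-1,0,-10],0],[[-1,0,-30],0],[[-1,0,-60],0],[[-1,0,-90],0]]' 0 15;  python3 -m pendant '[[[0,0,0],0],[[0,0,0],0]]'; python3 -c "
from h import *
snap('wrist','w4.png');snap('side','s4.png'); to(.413,.219,.14,93,False)"
```

```text
time: 4.52
tool_pos: [0.5166, 0.1143, 0.1261]
tool_rot: [-3.141, -0.003, -0.351]
contact_force: [-0.2, 0.4, 0.1]
opening: 0.0155
time: 4.68
tool_pos: [0.5178, 0.1146, 0.1284]
tool_rot: [-3.139, -0.008, -0.35]
contact_force: [-0.3, -0.6, -0.9]
opening: 0.0153
shift [-132.8  -62.9  -14.5] turn -113.1 min rows 16 q6 2.0 yaw -20.1
```

View pics/w4.png

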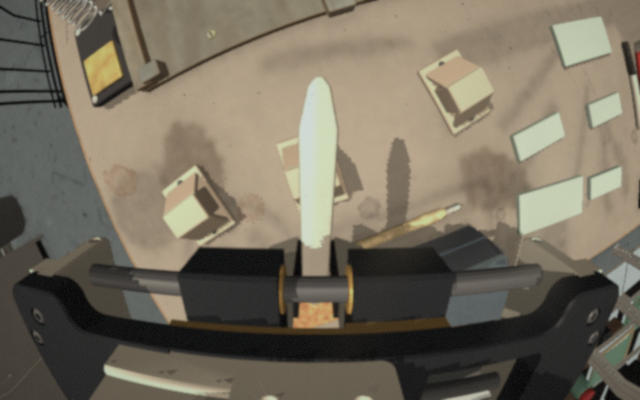

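View pics/s4.png

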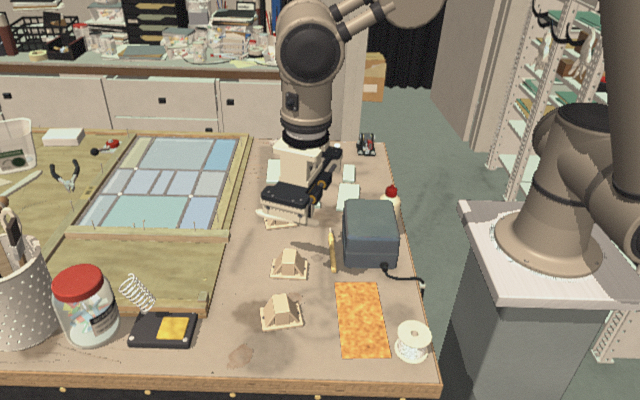

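```bash
python3 -c "
from h import *
to(.4145,.186,.14,93,False)"
python3 -m pendant '[[[-10,-5,-14],-7],[[-20,-11,-14],-14],[[-30,-16,-14],-21],[[-40,-21,-14],-28],[[-50,-27,-14],-35],[[-60,-32,-14],-42],[[-75,-31,-14],-49],[[-90,-31,-14],-56],[[-105,-31,-14],-63],[[-121,-31,-14],-70]]';python3 -c "
from h import *
to(.4145,.186,.14,93,False)"
```

```text
shift [-120.1  -32.4  -14.5] turn -113.1 min rows 16 q6 2.0 yaw -20.1
time: 5.62
tool_pos: [0.4117, 0.1849, 0.1382]
tool_rot: [3.141, 0.002, 0.877]
contact_force: [-0.4, -0.3, 0.4]
opening: 0.0152
shift [ 2.6  1.5 -1.8] turn -42.7 min rows 6 q6 0.95 yaw 50.3
```

```bash
python3 -m pendant '[[[3,1,20],-7],[[3,1,40],-14],[[3,1,60],-21],[[3,1,75],-28],[[3,1,85],-36],[[3,1,95],-43],[[3,1,100],-43],[[3,1,100],-43]]';python3 -c "
from h import *
to(.4145,.186,.006,93,False);snap('wrist','w5.png')"
```

```text
time: 6.28
tool_pos: [0.4129, 0.186, 0.0364]
tool_rot: [-3.137, 0.003, 1.625]
contact_force: [-0.2, -0.3, 0.3]
opening: 0.0159
shift [-0.   1.7 30.4] turn 0.1 min rows 1 q6 0.2 yaw 93.1
```

View pics/w5.png

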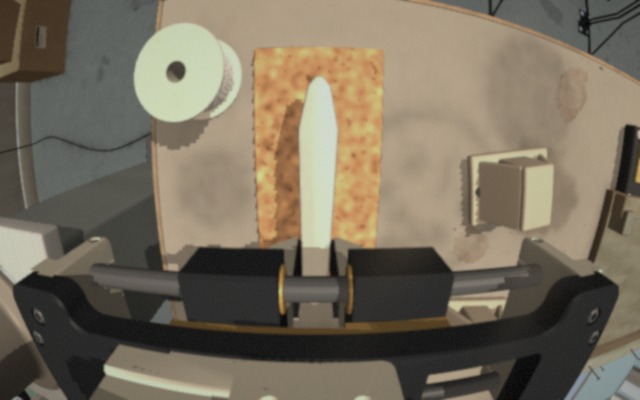

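```bash
python3 -m pendant '[[[0,2,12],0],[[0,2,22],0],[[0,2,30],0],[[0,2,30],0],[[0,2,30],0]]' && python3 -m pendant '[[[0,0,0],0],[[0,0,0],0],[[0,0,0],0],[[0,0,0],0],[[0,0,-20],0],[[0,0,-50],0],[[0,0,-90],0],[[0,0,-130],0],[[0,0,-170],0],[[0,0,-180],0]]' 0.5;python3 -c "
from h import *
snap('wrist','w6.png'); snap('side','s6.png');to(.56,.15,.15,13,False)"
```

```text
time: 6.75
tool_pos: [0.4154, 0.1862, 0.0074]
tool_rot: [-3.138, 0.002, 1.623]
contact_force: [0.1, 0.6, -0.6]
opening: 0.016
time: 7.58
tool_pos: [0.4184, 0.1874, 0.1935]
tool_rot: [3.135, 0.0, 1.623]
contact_force: [1.0, -0.6, -0.0]
opening: 0.0462
shift [-44.4 140.4  40.6] turn 80.0 min rows 12 q6 0.2 yaw 93.0
```

View pics/w6.png

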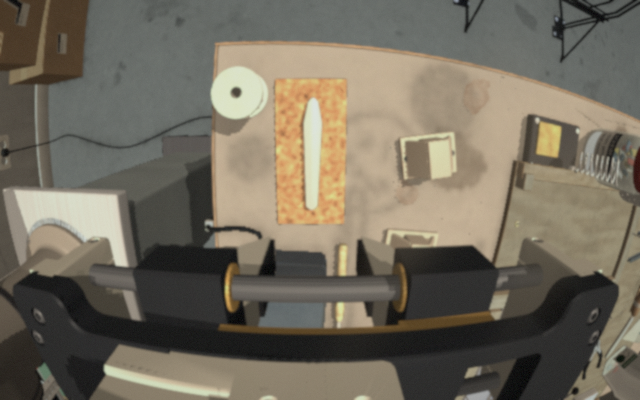

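View pics/s6.png

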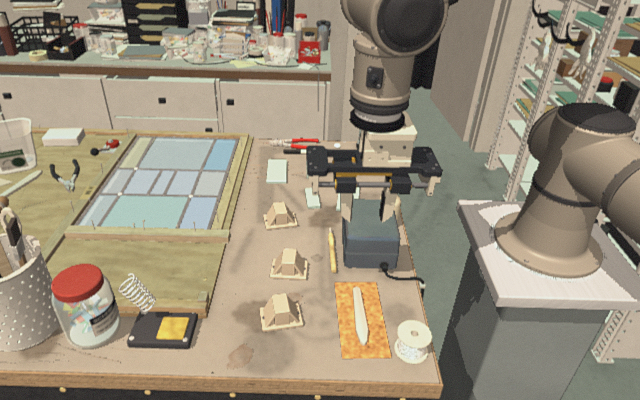

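```bash
python3 -c "
from h import *
to(.5,-.01,.2,90,False)"; python3 -m pendant '[[[-20,8,-5],1],[[-60,25,-5],2],[[-100,42,-5],3],[[-140,60,-5],3],[[-175,72,-5],3],[[-201,72,-5],3],[[-201,72,-5],3],[[-201,72,-5],3],[[-201,72,-5],3]]'; python3 - <<'E'
from h import *
c,im=snap('wrist','w7.png'); print(robot.observe()['tool_pos'])
cv2.imwrite('pics/w7c.png',cv2.resize(im[0:250,200:520,::-1],None,fx=2.4,fy=2.4,interpolation=cv2.INTER_CUBIC))
E
```

```text
shift [-201.1   72.4   -9.4] turn 3.0 min rows 6 q6 0.2 yaw 93.0
time: 8.43
tool_pos: [0.4987, -0.0094, 0.1943]
tool_rot: [3.141, -0.0, 1.57]
contact_force: [-0.0, 0.3, 0.5]
opening: 0.046
[ 0.49883774 -0.00891919  0.1946165 ]
```

View pics/w7c.png

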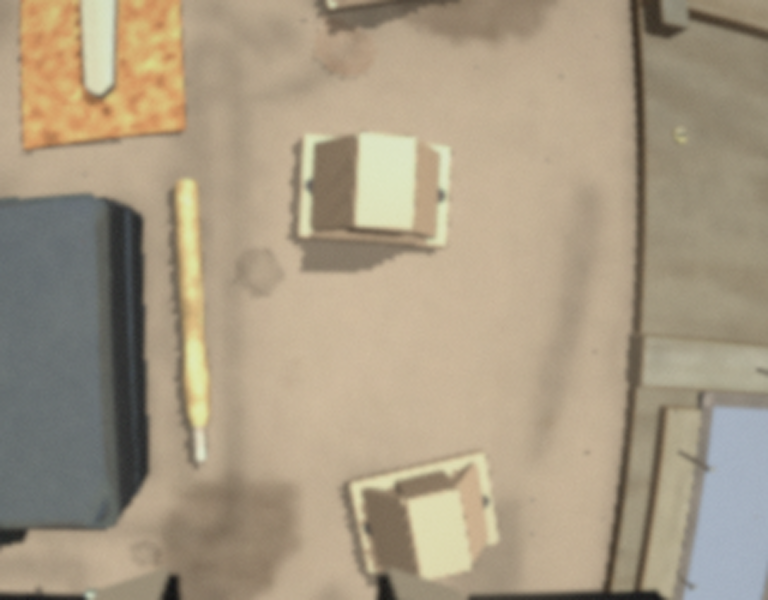

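```bash
python3 - <<'E'
from h import *
import pickle
c,im=pickle.load(open('pics/w7.png.pkl','rb'))
W=lambda x,y:(200+x/2.4,0+y/2.4)
def q(nm,pts,z):
    w=np.array([p2w('wrist',W(*p),z,c)[:2]*1000 for p in pts]); print(nm,np.round(w).tolist(),w.mean(0).round(1), np.round([np.linalg.norm(w[i]-w[(i+1)%len(w)]) for i in range(len(w))]), [round(np.degrees(np.arctan2(*(w[(i+1)%len(w)]-w[i])[::-1])),1) for i in range(len(w))])
q('B',[(359,132),(416,136),(414,234),(356,230)],.04)
q('B foot',[(303,134),(450,146),(446,247),(296,237)],.0)
q('C',[(405,492),(457,485),(474,569),(420,578)],.04)
q('C foot',[(349,482),(486,453),(497,545)],.0)
to(.4166,-.1477,.12,84,False)
E
```

```text
B [[533.0, 129.0], [557.0, 128.0], [556.0, 86.0], [531.0, 87.0]] [544.2 107.4] [24. 42. 24. 42.] [np.float64(-1.5), np.float64(-91.0), np.float64(177.9), np.float64(88.3)]
B foot [[511.0, 135.0], [580.0, 132.0], [579.0, 83.0], [508.0, 86.0]] [544.4 108.8] [70. 49. 71. 50.] [np.float64(-2.5), np.float64(-92.0), np.float64(177.7), np.float64(86.2)]
C [[555.0, -26.0], [579.0, -23.0], [590.0, -64.0], [565.0, -68.0]] [572.3 -45.2] [24. 42. 26. 43.] [np.float64(7.8), np.float64(-74.3), np.float64(-171.0), np.float64(102.7)]
C foot [[534.0, -33.0], [603.0, -18.0], [613.0, -67.0]] [583.6 -39.4] [71. 50. 86.] [np.float64(12.4), np.float64(-78.3), np.float64(156.7)]
shift [-138.8  -82.3   74.6] turn 6.0 min rows 5 q6 -0.17 yaw 90.0
```

```bash
python3 -m pendant '[[[-35,-20,10],2],[[-70,-40,25],4],[[-105,-62,45],6],[[-139,-82,65],6],[[-139,-82,75],6],[[-139,-82,75],6],[[-139,-82,75],6]]' 0.8; python3 - <<'E'
from h import *
c,im=snap('wrist','w8.png'); print(robot.observe()['tool_pos'])
rects('wrist',c,im,.009,(35,8,150),(100,90,255),150,(20,20,620,240))
E
```

```text
time: 9.07
tool_pos: [0.4168, -0.1469, 0.1194]
tool_rot: [-3.141, -0.001, 1.466]
contact_force: [0.0, -1.0, 0.4]
opening: 0.0735
[ 0.41764843 -0.14685773  0.12005539]
px [214. 201.] xy mm 322.6 -136.9 size 18.7 17.6 long axis deg -52.9
px [ 37. 183.] xy mm 74.9 -90.0 size 112.8 24.8 long axis deg 35.7
px [315. 190.] xy mm 417.3 -138.3 size 91.1 49.2 long axis deg 84.0
px [407. 181.] xy mm 502.2 -137.6 size 74.8 28.4 long axis deg -83.5
px [484.  69.] xy mm 589.0 -34.5 size 23.6 23.0 long axis deg -75.6
px [616.  98.] xy mm 807.7 -50.8 size 132.7 22.7 long axis deg 85.0
px [41. 88.] xy mm 110.2 30.5 size 119.5 23.8 long axis deg -72.9
```

View pics/w8.png

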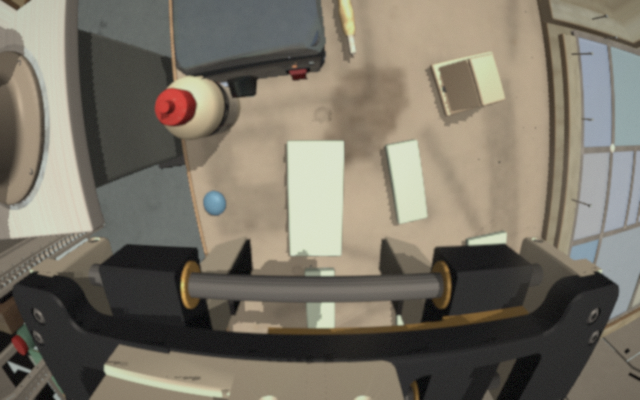

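```bash
python3 -c "
from h import *
to(.417,-.1477,.002,84,False)"; python3 -m pendant '[[[-1,-0.5,40],0],[[-1,-0.5,75],0],[[-1,-0.5,100],0],[[-1,-0.5,112],0],[[-1,-0.5,117.5],0],[[-1,-0.5,117.5],0],[[-1,-0.5,117.5],0]]' && python3 -m pendant '[[[0,0,0],0],[[0,0,0],0],[[0,0,0],0],[[0,0,0],0],[[0,0,0],0]]' 0 30
```

```text
shift [ -0.9  -0.7 118.1] turn 0.1 min rows 3 q6 -0.41 yaw 84.1
time: 9.7
tool_pos: [0.4184, -0.1474, 0.0034]
tool_rot: [3.138, 0.0, 1.469]
contact_force: [0.1, 0.7, -0.8]
opening: 0.0736
time: 10.12
tool_pos: [0.4186, -0.1475, 0.004]
tool_rot: [3.138, 0.001, 1.469]
contact_force: [-0.9, 1.0, 5.6]
opening: 0.049
```

```bash
python3 -m pendant '[[[0,0,-15],0],[[0,0,-45],0],[[0,0,-85],0],[[0,0,-125],0],[[0,0,-125],7],[[0,0,-125],14],[[0,0,-125],20],[[0,0,-125],20]]' ; python3 -c "
from h import *
to(.544,.107,.125,-2,False); snap('wrist','w9.png')"
```

```text
time: 10.78
tool_pos: [0.418, -0.1474, 0.1292]
tool_rot: [3.137, -0.001, 1.116]
contact_force: [-0.2, 0.7, -0.2]
opening: 0.0494
shift [283.9   1.5   4.4] turn 65.9 min rows 10 q6 -0.06 yaw 63.9
```

View pics/w9.png

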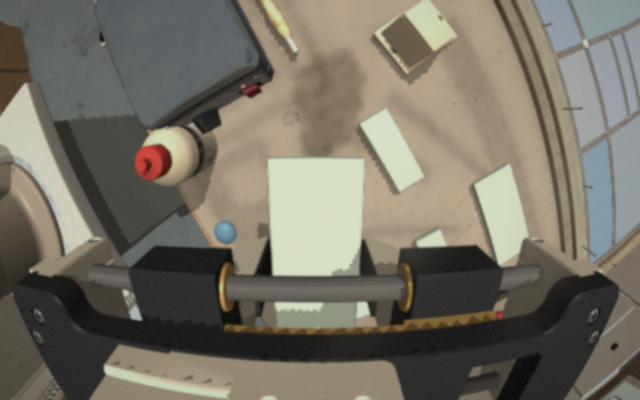

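```bash
cat >> h.py <<'E'
def heldedge(fn,pts,dz):
    import pickle
    c,im=pickle.load(open('pics/'+fn+'.pkl','rb')); s=robot.observe(); Rt=Ro.from_euler('xyz',s['tool_rot']).as_matrix()
    w=[Rt.T@(p2w('wrist',p,s['tool_pos'][2]+dz,c)-s['tool_pos'])*1000 for p in pts]; print(np.round(w,1).tolist())
E
python3 -c "
from h import *
heldedge('w9.png',[(267,157),(364,158),(268,200),(364,200)],.004)"
python3 -m pendant '[[[28,0,4],7],[[56,0,4],14],[[85,0,4],20],[[114,0,4],26],[[142,1,4],33],[[170,1,4],40],[[199,1,4],46],[[228,1,4],53],[[256,1,4],60],[[284,1,4],66]]'; python3 -m pendant '[[[0,0,0],0]]'
python3 -c "
from h import *
to(.544,.107,.065,-2,False); snap('wrist','w10.png')"
```

```text
[[55.9, -23.9, -4.1], [55.1, 24.9, -3.9], [33.4, -24.3, -4.1], [33.1, 25.6, -3.9]]
time: 11.67
tool_pos: [0.5423, 0.1094, 0.1247]
tool_rot: [3.141, -0.003, -0.032]
contact_force: [0.1, -0.5, -0.7]
opening: 0.0489
time: 11.75
tool_pos: [0.5437, 0.1132, 0.1243]
tool_rot: [-3.141, -0.004, -0.031]
contact_force: [-1.1, -1.0, -1.3]
opening: 0.0493
shift [ 0.2  6.2 59.3] turn 0.2 min rows 2 q6 1.67 yaw -1.8
```

View pics/w10.png

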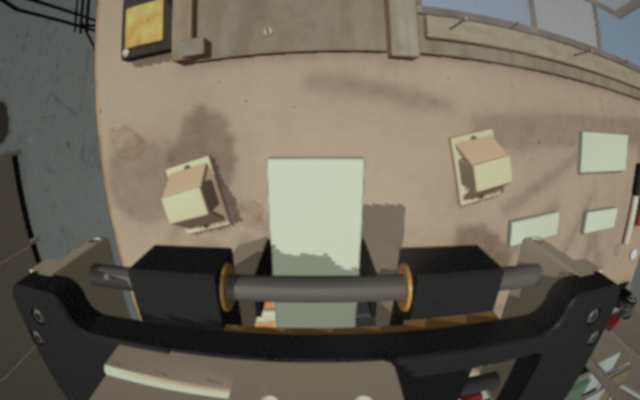

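```bash
python3 -m pendant '[[[0,6,25],0],[[0,6,50],0],[[0,6,68],0],[[0,6,75],0],[[0,6,75],0],[[0,6,75],0],[[0,6,75],0]]'
python3 -c "
from h import *
to(.544,.107,.045,-2,False)"
```

```text
time: 12.38
tool_pos: [0.5434, 0.1052, 0.0502]
tool_rot: [3.141, -0.004, -0.026]
contact_force: [0.2, 0.1, -0.0]
opening: 0.0493
shift [ 0.5 -1.8  5.2] turn 0.5 min rows 1 q6 1.65 yaw -1.5
```

```bash
python3 -m pendant '[[[0,-2,2],0],[[0,-2,4],0],[[0,-2,5],0],[[0,-2,5.5],0],[[0,-2,5.5],0]]'
python3 -c "
from h import *
to(.544,.107,.045,-2,False)"
```

```text
time: 12.8
tool_pos: [0.5435, 0.1073, 0.0447]
tool_rot: [3.141, -0.004, -0.025]
contact_force: [0.5, 0.0, -0.5]
opening: 0.049
shift [ 0.5  0.3 -0.3] turn 0.5 min rows 1 q6 1.65 yaw -1.5
```

```bash
python3 -m pendant '[[[0,0,0.5],0],[[0,0,0.5],0],[[0,0,0.5],0],[[0,0,0.5],0],[[0,0,0],0],[[0,0,-20],0],[[0,0,-50],0],[[0,0,-90],0],[[0,0,-130],0],[[0,0,-130],0]]' 0.75
python3 -c "
from h import *
to(.46,.03,.2,0,False)"
```

```text
time: 13.63
tool_pos: [0.547, 0.1077, 0.1828]
tool_rot: [-3.141, -0.018, -0.025]
contact_force: [0.8, -0.1, 0.6]
opening: 0.0687
shift [-84.6  79.9 -18.8] turn -1.4 min rows 3 q6 1.65 yaw -1.4
```

```bash
python3 -m pendant '[[[-28,26,-10],0],[[-56,53,-18],0],[[-84,80,-18],-7],[[-84,80,-18],-14],[[-84,80,-18],-14],[[-84,80,-18],-14]]'
python3 - <<'E'
from h import *
c,im=snap('wrist','w11.png'); print(robot.observe()['tool_pos'])
cv2.imwrite('pics/w11c.png',cv2.resize(im[0:250,60:460,::-1],None,fx=2,fy=2,interpolation=cv2.INTER_CUBIC))
rects('wrist',c,im,.047,(35,8,150),(100,90,255),300,(60,20,620,240))
E
```

```text
time: 14.13
tool_pos: [0.4612, 0.0297, 0.1996]
tool_rot: [3.137, -0.02, 0.215]
contact_force: [0.0, -0.3, 0.5]
opening: 0.069
[0.46142434 0.03003687 0.1994663 ]
px [528. 202.] xy mm 508.1 -234.7 size 66.7 25.7 long axis deg -87.9
px [162. 190.] xy mm 430.1 201.8 size 106.2 12.7 long axis deg -83.5
px [453. 182.] xy mm 505.7 -117.4 size 66.7 25.9 long axis deg -83.2
px [537. 137.] xy mm 588.8 -223.4 size 97.2 43.0 long axis deg -86.9
px [157.  78.] xy mm 550.9 224.2 size 35.9 20.1 long axis deg -77.8
px [258.  99.] xy mm 543.3 107.1 size 109.1 49.1 long axis deg -1.6
```

View pics/w11c.png

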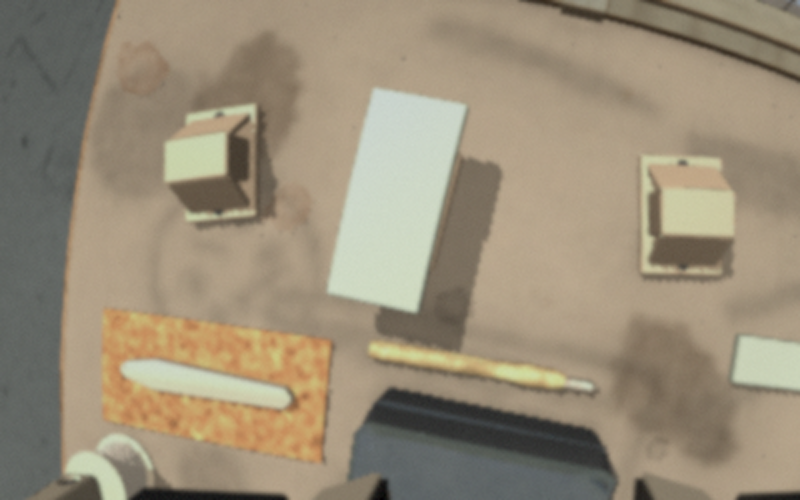

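```bash
python3 - <<'E'
from h import *
import pickle
c,im=pickle.load(open('pics/w11.png.pkl','rb'))
W=lambda x,y:(60+x/2,0+y/2)
def q(nm,pts,z):
    w=np.array([p2w('wrist',W(*p),z,c)[:2]*1000 for p in pts]); print(nm,np.round(w).tolist(),w.mean(0).round(1), np.round([np.linalg.norm(w[i]-w[(i+1)%len(w)]) for i in range(len(w))]), [round(np.degrees(np.arctan2(*(w[(i+1)%len(w)]-w[i])[::-1])),1) for i in range(len(w))])
q('C',[(657,190),(733,188),(735,238),(660,240)],.04)
q('C foot',[(641,155),(722,157),(724,274),(640,276)],.0)
print(cv2.cvtColor(im,cv2.COLOR_RGB2HSV)[107,60+348])
for lo in (150,185,195): rects('wrist',c,im,.04,(20,30,lo),(45,70,255),150,(370,80,440,145))
to(.595,-.2582,.12,93,False)
E
```

```text
C [[577.0, -23.0], [590.0, -63.0], [564.0, -70.0], [552.0, -30.0]] [571.  -46.5] [42. 27. 42. 26.] [np.float64(-72.3), np.float64(-164.0), np.float64(106.9), np.float64(16.7)]
C foot [[601.0, -18.0], [614.0, -66.0], [545.0, -83.0], [531.0, -33.0]] [572.7 -49.9] [50. 71. 52. 72.] [np.float64(-74.8), np.float64(-165.5), np.float64(105.9), np.float64(12.6)]
[ 28  49 204]
px [408. 105.] xy mm 572.6 -46.5 size 41.2 26.1 long axis deg -76.4
px [385. 107.] xy mm 564.6 -26.6 size 60.0 20.4 long axis deg 12.5
px [409. 105.] xy mm 573.1 -46.3 size 39.0 25.0 long axis deg -76.5
px [408. 105.] xy mm 573.3 -46.8 size 37.9 24.1 long axis deg -77.0
shift [ 67.4 309.8  82. ] turn -80.7 min rows 12 q6 1.25 yaw 12.3
```

```bash
python3 -m pendant '[[[8,38,10],-7],[[16,76,20],-14],[[24,114,30],-21],[[32,150,40],-28],[[42,188,50],-35],[[52,224,60],-42],[[58,260,65],-49],[[67,290,65],-56],[[67,310,65],-63],[[67,310,65],-70]]'
python3 -c "
from h import *
to(.595,-.2582,.12,93,False)"
```

```text
time: 15.02
tool_pos: [0.5961, -0.2622, 0.1354]
tool_rot: [3.121, -0.001, 1.438]
contact_force: [-1.2, -0.5, 0.2]
opening: 0.069
shift [ 3.8 -1.9 15.4] turn -10.6 min rows 2 q6 -0.41 yaw 82.4
```

```bash
python3 -m pendant '[[[4,-2,12],-5],[[4,-2,15],-10.6],[[4,-2,15],-10.6],[[4,-2,15],-10.6],[[4,-2,15],-10.6]]' 0.8
python3 - <<'E'
from h import *
c,im=snap('wrist','w12.png'); print(robot.observe()['tool_pos'],robot.observe()['tool_rot'])
rects('wrist',c,im,.009,(35,8,150),(100,90,255),150,(80,20,620,240))
to(.595,-.2582,.003,93,False)
E
```

```text
time: 15.43
tool_pos: [0.5957, -0.2577, 0.1205]
tool_rot: [3.121, 0.002, 1.62]
contact_force: [0.2, 0.3, 0.4]
opening: 0.0737
[ 0.59561528 -0.2578027   0.12070101] [3.12071181e+00 2.65026578e-03 1.62029992e+00]
px [530. 213.] xy mm 838.7 -264.3 size 85.5 56.0 long axis deg -0.3
px [216. 204.] xy mm 505.3 -266.3 size 68.6 29.4 long axis deg -87.4
px [130. 189.] xy mm 410.5 -254.9 size 75.0 28.7 long axis deg 86.5
px [313. 190.] xy mm 596.0 -249.8 size 91.7 49.0 long axis deg -87.2
px [559.  63.] xy mm 870.7 -85.3 size 145.2 41.5 long axis deg 1.1
px [214.  66.] xy mm 502.8 -138.3 size 74.2 29.4 long axis deg -83.6
shift [-1.000e-01 -3.100e+00  1.177e+02] turn -0.2 min rows 3 q6 -0.58 yaw 92.8
```

View pics/w12.png

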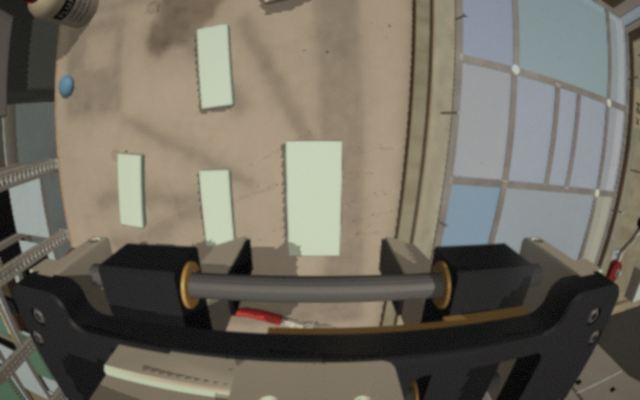

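```bash
python3 -m pendant '[[[-1,-2,40],0],[[-1,-2,75],0],[[-1,-2,100],0],[[-1,-2,112],0],[[-1,-2,117.5],0],[[-1,-2,117.5],0],[[-1,-2,117.5],0]]' 0.72 && python3 -m pendant '[[[0,0,0],0],[[0,0,0],0],[[0,0,0],0],[[0,0,0],0],[[0,0,0],0]]' 0 30
```

```text
time: 16.07
tool_pos: [0.5972, -0.2596, 0.0047]
tool_rot: [3.119, 0.004, 1.62]
contact_force: [0.5, -0.8, 0.4]
opening: 0.0663
time: 16.48
tool_pos: [0.5976, -0.26, 0.0062]
tool_rot: [3.117, 0.005, 1.62]
contact_force: [-1.2, -0.4, 6.1]
opening: 0.0486
```

```bash
python3 -m pendant '[[[0,0,-10],0],[[0,0,-30],0],[[0,0,-65],0],[[0,0,-105],0],[[0,0,-115],0],[[0,0,-115],0],[[0,0,-115],0]]' ; python3 -c "
from h import *
to(.5727,-.047,.125,13.4,False); snap('wrist','w13.png')"
```

```text
time: 17.07
tool_pos: [0.5947, -0.2595, 0.1215]
tool_rot: [3.116, 0.006, 1.62]
contact_force: [0.2, 0.4, -2.5]
opening: 0.0484
shift [213.3 -11.5  -5. ] turn 79.4 min rows 12 q6 -0.59 yaw 92.8
```

View pics/w13.png

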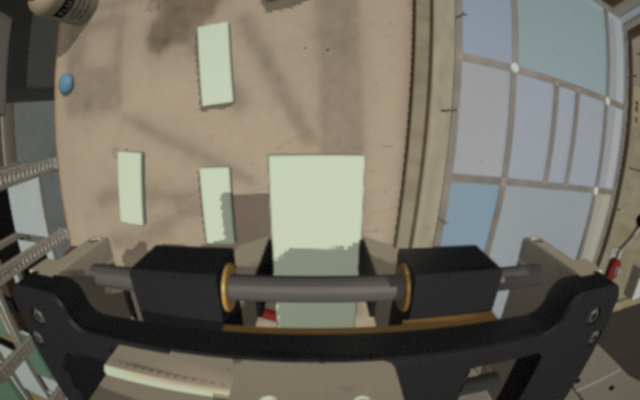

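```bash
python3 -c "
from h import *
heldedge('w13.png',[(268,155),(364,155),(268,200),(363,200)],.003)"
python3 -m pendant '[[[24,-1,-5],7],[[48,-2,-5],14],[[72,-4,-5],21],[[96,-6,-5],28],[[120,-8,-5],35],[[144,-9,-5],42],[[168,-10,-5],49],[[190,-11,-5],56],[[213,-11,-5],63],[[213,-11,-5],70]]';python3 -c "
from h import *
to(.5727,-.047,.125,13.4,False)"
```

```text
[[56.1, -23.2, -3.8], [56.0, 25.7, -2.6], [32.3, -24.1, -3.7], [32.0, 26.0, -2.5]]
time: 17.95
tool_pos: [0.5704, -0.0427, 0.1213]
tool_rot: [3.135, -0.016, 0.395]
contact_force: [-0.2, -0.4, -1.6]
opening: 0.0484
shift [ 0.5  4.9 -3.6] turn 9.2 min rows 2 q6 0.96 yaw 22.6
```

```bash
python3 -m pendant '[[[0,5,15],4],[[0,5,35],9.2],[[0,5,50],9.2],[[0,5,60],9.2],[[0,5,60],9.2],[[0,5,60],9.2]]';python3 -c "
from h import *
to(.572,-.047,.047,13.4,False); snap('wrist','w14.png');snap('side','s14.png')"
```

```text
time: 18.45
tool_pos: [0.5726, -0.0472, 0.0601]
tool_rot: [3.139, -0.014, 0.235]
contact_force: [-0.1, -0.5, -0.7]
opening: 0.0484
shift [-0.7 -0.3 13.1] turn 0.0 min rows 1 q6 1.12 yaw 13.4
```

View pics/w14.png

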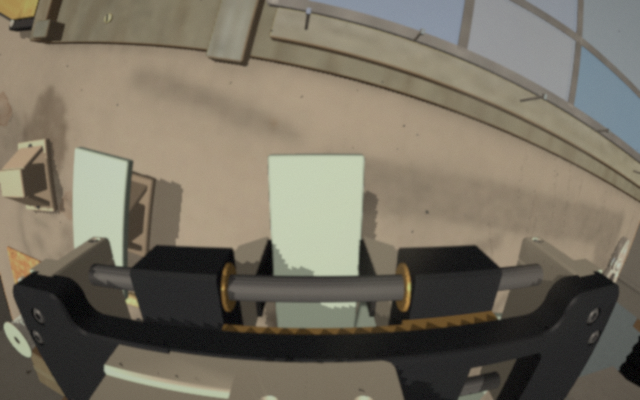

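```bash
python3 -m pendant '[[[-1,0,6],0],[[-1,0,10],0],[[-1,0,13],0],[[-1,0,14],0],[[-1,0,14],0]]';python3 -c "
from h import *
to(.572,-.047,.046,13.4,False)"
```

```text
time: 18.97
tool_pos: [0.5728, -0.0476, 0.0475]
tool_rot: [3.137, -0.017, 0.235]
contact_force: [0.4, 0.2, -1.0]
opening: 0.0479
shift [-0.7 -0.8  1.4] turn 0.0 min rows 1 q6 1.12 yaw 13.4
```

```bash
python3 -m pendant '[[[-1,-1,1.5],0],[[-1,-1,2],0],[[-1,-1,2],0]]'; python3 -m pendant '[[[0,0,0],0],[[0,0,0],0],[[0,0,0],0],[[0,0,0],0],[[0,0,0],0]]' 0.75;  python3 -m pendant '[[[0,0,-20],0],[[0,0,-55],0],[[0,0,-90],0],[[-40,0,-120],0],[[-80,0,-145],0],[[-100,20,-155],0],[[-100,50,-155],0],[[-100,50,-155],0],[[-100,50,-155],0]]' 0.75
python3 - <<'E'
from h import *
c,im=snap('wrist','w15.png'); print(robot.observe()['tool_pos'])
rects('wrist',c,im,.047,(35,8,150),(100,90,255),300,(60,20,620,240))
E
```

```text
time: 19.22
tool_pos: [0.5725, -0.0472, 0.0465]
tool_rot: [3.136, -0.019, 0.235]
contact_force: [0.3, -1.9, 4.4]
opening: 0.0485
time: 19.63
tool_pos: [0.5724, -0.0471, 0.0463]
tool_rot: [3.136, -0.019, 0.235]
contact_force: [0.6, 0.2, 0.7]
opening: 0.0689
time: 20.38
tool_pos: [0.4838, -0.1199, 0.2]
tool_rot: [3.136, -0.019, 0.232]
contact_force: [0.9, 0.8, -1.5]
opening: 0.0688
[ 0.48358437 -0.11893913  0.19939764]
px [435. 196.] xy mm 510.8 -251.1 size 67.1 25.8 long axis deg -87.4
px [334. 173.] xy mm 508.2 -134.3 size 66.5 26.4 long axis deg -83.3
px [131.  98.] xy mm 543.3 107.2 size 108.6 48.8 long axis deg -1.5
px [265.  92.] xy mm 573.6 -46.8 size 109.2 48.7 long axis deg 13.8
```

View pics/w15.png

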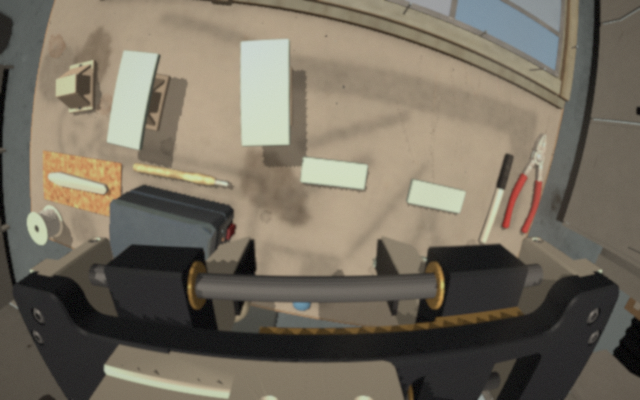

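```bash
python3 -c "
from h import *
to(.5025,-.1387,.11,96.7,False)"; python3 -m pendant '[[[4,6,10],-7],[[8,12,20],-14],[[12,20,35],-21],[[14,24,50],-28],[[14,24,60],-35],[[14,24,70],-42],[[14,24,80],-49],[[14,24,88],-56],[[14,24,88],-63],[[14,24,88],-70]]' 0.6;  python3 -c "
from h import *
to(.5025,-.1387,.11,96.7,False)"
```

```text
shift [12.2 23.2 89.7] turn -83.3 min rows 12 q6 0.93 yaw 13.4
time: 21.27
tool_pos: [0.5039, -0.1374, 0.1102]
tool_rot: [3.126, -0.003, 1.463]
contact_force: [-0.3, -0.7, 0.3]
opening: 0.055
shift [-1.4 -1.3  0.2] turn -12.9 min rows 2 q6 -0.31 yaw 83.8
```

```bash
python3 -m pendant '[[[-1,-1,0],-7],[[-1,-1,0],-13],[[-1,-1,0],-13],[[-1,-1,0],-13]]'
python3 - <<'E'
from h import *
c,im=snap('wrist','w16.png'); print(robot.observe()['tool_pos'],robot.observe()['tool_rot'])
rects('wrist',c,im,.01,(35,8,150),(100,90,255),300,(180,20,420,248))
to(.5025,-.1387,.003,96.7,False)
E
```

```text
time: 21.6
tool_pos: [0.5028, -0.1373, 0.1096]
tool_rot: [3.127, -0.0, 1.687]
contact_force: [0.3, 0.0, 0.7]
opening: 0.0552
[ 0.50286332 -0.13751201  0.10974513] [ 3.12631338e+00 -1.24718750e-04  1.68690242e+00]
px [313. 202.] xy mm 502.3 -137.4 size 74.5 28.9 long axis deg -83.5
px [386. 114.] xy mm 555.4 -52.0 size 61.3 57.6 long axis deg 13.3
shift [ -1.2  -2.1 106.7] turn -0.0 min rows 3 q6 -0.54 yaw 96.7
```

View pics/w16.png

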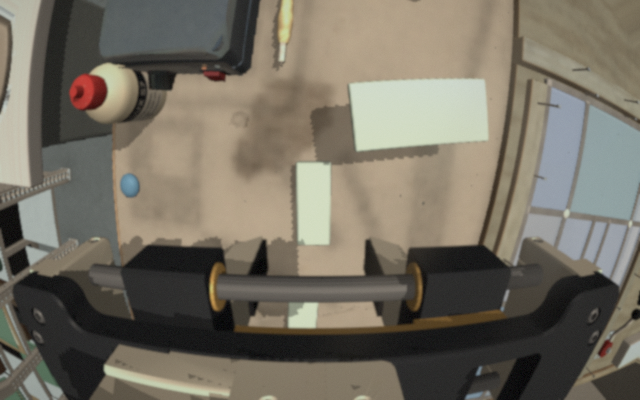

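```bash
python3 -m pendant '[[[0,-2,40],0],[[0,-2,75],0],[[0,-2,95],0],[[0,-2,106],0],[[0,-2,107],0],[[0,-2,107],0],[[0,-2,107],0]]' && python3 -m pendant '[[[0,0,0],0],[[0,0,0],0],[[0,0,0],0],[[0,0,0],0],[[0,0,0],0],[[0,0,0],0]]' 0 25 && python3 -m pendant '[[[0,0,-10],0],[[0,0,-35],0],[[0,0,-75],0],[[0,0,-110],0],[[0,0,-110],0],[[0,0,-110],0]]'
python3 -c "
from h import *
to(.5433,.1072,.115,-1.5,False); snap('wrist','w17.png')"
```

```text
time: 22.23
tool_pos: [0.5032, -0.1377, 0.0033]
tool_rot: [3.125, 0.001, 1.686]
contact_force: [-0.5, 0.7, 0.5]
opening: 0.0551
time: 22.73
tool_pos: [0.5033, -0.1377, 0.0036]
tool_rot: [3.125, 0.001, 1.686]
contact_force: [-0.7, 0.5, 2.9]
opening: 0.0299
time: 23.23
tool_pos: [0.5026, -0.1384, 0.1161]
tool_rot: [3.12, 0.003, 1.686]
contact_force: [-0.4, -0.4, -1.0]
opening: 0.0295
shift [239.3  68.6   1.7] turn 98.1 min rows 14 q6 -0.54 yaw 96.6
```

View pics/w17.png

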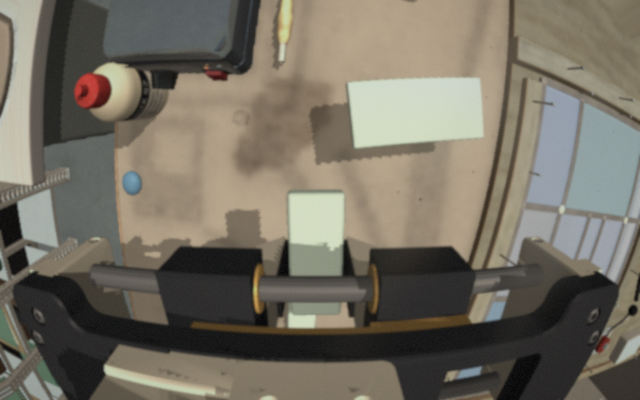

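```bash
python3 -c "
from h import *
heldedge('w17.png',[(288,191),(344,191)],.0064)"
python3 -m pendant '[[[26,7,0],7],[[52,14,0],14],[[78,21,0],21],[[104,28,0],28],[[130,36,0],35],[[156,44,0],42],[[182,52,0],49],[[208,60,0],56],[[230,66,0],63],[[239,68,0],70]]';python3 -c "
from h import *
to(.5433,.1072,.115,-1.5,False)"
```

```text
[[37.7, -12.7, -6.7], [37.6, 15.9, -6.2]]
time: 24.12
tool_pos: [0.5405, 0.1101, 0.1132]
tool_rot: [3.136, -0.013, 0.46]
contact_force: [0.3, -0.4, -1.1]
opening: 0.0296
shift [ 1.2  3.8 -1.7] turn 27.9 min rows 4 q6 1.17 yaw 26.4
```

```bash
python3 -m pendant '[[[1,4,5],7],[[1,4,15],14],[[1,4,25],21],[[1,4,35],28],[[1,4,45],28],[[1,4,48],28],[[1,4,48],28],[[1,4,48],28]]';python3 -c "
from h import *
to(.5433,.1072,.053,-1.5,False)"
```

```text
time: 24.78
tool_pos: [0.5437, 0.107, 0.0648]
tool_rot: [-3.14, -0.013, -0.026]
contact_force: [0.1, -0.2, -0.2]
opening: 0.0293
shift [-0.5 -0.2 11.8] turn -0.0 min rows 1 q6 1.65 yaw -1.5
```

```bash
python3 -m pendant '[[[-0.5,0,5],0],[[-0.5,0,9],0],[[-0.5,0,11],0],[[-0.5,0,12.5],0],[[-0.5,0,12.5],0]]';python3 -c "
from h import *
to(.5433,.1072,.052,-1.5,False)"
```

```text
time: 25.2
tool_pos: [0.5432, 0.107, 0.0521]
tool_rot: [-3.14, -0.013, -0.026]
contact_force: [-0.7, 0.2, -0.7]
opening: 0.0294
shift [ 0.1 -0.2  0.1] turn 0.0 min rows 1 q6 1.65 yaw -1.5
```

```bash
python3 -m pendant '[[[0,0,0],0],[[0,0,0],0],[[0,0,0],0],[[0,0,0],0],[[0,0,0],0],[[0,0,-20],0],[[0,0,-55],0],[[-20,20,-90],0],[[-40,50,-120],0],[[-60,80,-150],0]]' 0.55; python3 -m pendant '[[[-10,0,0],0],[[-10,0,0],0],[[-10,0,0],0]]'
python3 - <<'E'
from h import *
c,im=snap('wrist','w18.png'); print(robot.observe()['tool_pos'])
for z in (.01,.048,.058): print(z);rects('wrist',c,im,z,(35,8,150),(100,90,255),200,(60,20,620,240))
to(.5045,-.2695,.12,93.1,False)
E
```

```text
time: 26.03
tool_pos: [0.4846, 0.0368, 0.1939]
tool_rot: [-3.14, -0.014, -0.024]
contact_force: [1.3, -1.1, -0.1]
opening: 0.0505
time: 26.28
tool_pos: [0.4747, 0.037, 0.1941]
tool_rot: [-3.14, -0.015, -0.025]
contact_force: [0.3, 0.5, -0.7]
opening: 0.0509
[0.47482927 0.03725747 0.19347203]
0.01
px [176. 234.] xy mm 416.2 220.2 size 119.3 11.3 long axis deg -89.0
px [523. 228.] xy mm 411.5 -253.6 size 74.9 28.4 long axis deg 86.0
px [539. 161.] xy mm 505.6 -268.2 size 74.4 27.9 long axis deg -87.1
px [143. 130.] xy mm 551.6 246.5 size 39.6 22.4 long axis deg -77.2
px [244. 128.] xy mm 542.7 115.8 size 121.7 54.5 long axis deg -1.3
px [396.  95.] xy mm 576.5 -56.1 size 122.2 55.6 long axis deg 13.5
0.048
px [176. 234.] xy mm 430.9 199.7 size 106.1 10.1 long axis deg -89.0
px [523. 228.] xy mm 426.7 -221.5 size 66.6 25.2 long axis deg 86.0
px [539. 161.] xy mm 510.4 -234.6 size 66.2 24.8 long axis deg -87.1
px [143. 130.] xy mm 551.3 223.1 size 35.2 19.9 long axis deg -77.2
px [244. 128.] xy mm 543.4 106.9 size 108.2 48.5 long axis deg -1.3
px [396.  95.] xy mm 573.5 -45.9 size 108.6 49.5 long axis deg 13.5
0.058
px [176. 234.] xy mm 434.8 194.3 size 102.6 9.7 long axis deg -89.0
px [523. 228.] xy mm 430.7 -213.1 size 64.4 24.4 long axis deg 86.0
px [539. 161.] xy mm 511.7 -225.7 size 64.0 24.0 long axis deg -87.1
px [143. 130.] xy mm 551.2 216.9 size 34.1 19.3 long axis deg -77.2
px [244. 128.] xy mm 543.6 104.5 size 104.6 46.9 long axis deg -1.3
px [396.  95.] xy mm 572.7 -43.3 size 105.0 47.9 long axis deg 13.5
shift [ 36.1 306.1  73.5] turn -94.5 min rows 14 q6 1.51 yaw -1.4
```

View pics/w18.png

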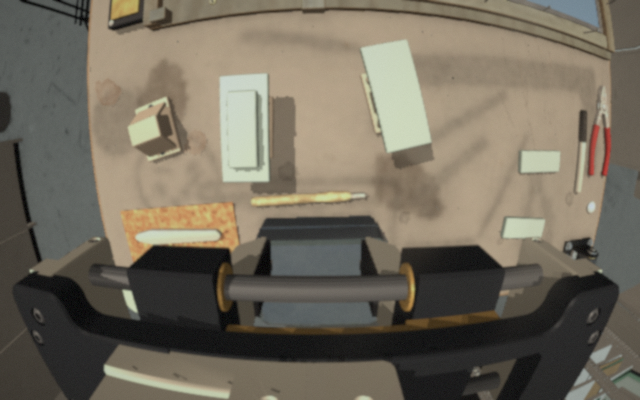

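```bash
python3 - <<'E'
from h import *
import pickle
c,im=pickle.load(open('pics/w18.png.pkl','rb'))
w=np.array([p2w('wrist',p,.058,c)[:2]*1000 for p in [(226,91),(257,91),(259,167),(229,168)]]); print(w.round(),w.mean(0))
E
python3 -m pendant '[[[4,31,8],-7],[[8,62,16],-14],[[12,93,24],-21],[[16,124,32],-28],[[20,155,40],-35],[[24,186,48],-42],[[28,217,56],-49],[[32,248,64],-56],[[36,280,73],-63],[[36,306,73],-70]]';python3 -c "
from h import *
to(.5048,-.2688,.12,93,False)"
```

```text
[[581. 121.]
 [579.  90.]
 [505.  91.]
 [505. 122.]] [542.44562966 105.93004643]
time: 27.17
tool_pos: [0.5046, -0.2705, 0.1168]
tool_rot: [3.134, -0.007, 1.204]
contact_force: [-1.4, 0.2, 0.1]
opening: 0.0504
shift [ 1.7 -0.4 -3.2] turn -24.0 min rows 4 q6 -0.27 yaw 69.0
```

```bash
python3 -m pendant '[[[2,0,0],-7],[[2,0,0],-14],[[2,0,0],-21],[[2,0,0],-24],[[2,0,0],-24],[[2,0,0],-24]]'
python3 - <<'E'
from h import *
c,im=snap('wrist','w19.png'); print(robot.observe()['tool_pos'],robot.observe()['tool_rot'])
rects('wrist',c,im,.01,(35,8,150),(100,90,255),300,(180,20,420,248))
to(.5048,-.2688,.003,93,False)
E
```

```text
time: 27.67
tool_pos: [0.5056, -0.2681, 0.1155]
tool_rot: [3.133, -0.005, 1.622]
contact_force: [0.8, -0.2, 0.1]
opening: 0.0506
[ 0.50557524 -0.26813841  0.11575437] [ 3.132606   -0.00441796  1.6218713 ]
px [314. 203.] xy mm 505.1 -269.4 size 74.4 28.4 long axis deg -87.5
px [211. 183.] xy mm 410.7 -254.7 size 75.1 29.2 long axis deg 85.6
shift [ -1.1  -1.8 112.7] turn -0.1 min rows 3 q6 -0.68 yaw 92.9
```

View pics/w19.png

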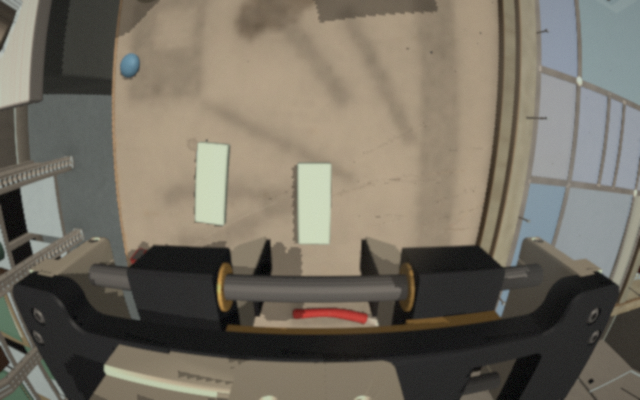

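```bash
python3 -m pendant '[[[-1,-1,40],0],[[-1,-1,80],0],[[-1,-1,100],0],[[-1,-1,111],0],[[-1,-1,112.7],0],[[-1,-1,112.7],0],[[-1,-1,112.7],0]]' && python3 -m pendant '[[[0,0,0],0],[[0,0,0],0],[[0,0,0],0],[[0,0,0],0],[[0,0,0],0],[[0,0,0],0]]' 0 25 && python3 -m pendant '[[[0,0,-10],0],[[0,0,-35],0],[[0,0,-75],0],[[0,0,-110],0],[[0,0,-110],0],[[0,0,-110],0]]'
python3 -c "
from h import *
to(.5735,-.0465,.115,13.6,False); snap('wrist','w20.png')"
```

```text
time: 28.3
tool_pos: [0.5066, -0.2691, 0.0041]
tool_rot: [3.131, -0.003, 1.622]
contact_force: [-0.1, -0.6, 0.8]
opening: 0.0505
time: 28.8
tool_pos: [0.5068, -0.2694, 0.0048]
tool_rot: [3.13, -0.002, 1.622]
contact_force: [-2.1, 1.0, 5.7]
opening: 0.0294
time: 29.3
tool_pos: [0.5066, -0.2704, 0.1174]
tool_rot: [3.126, 0.001, 1.622]
contact_force: [-0.9, 0.5, -0.4]
opening: 0.0298
shift [220.3  78.1   3.4] turn 79.3 min rows 12 q6 -0.68 yaw 92.9
```

View pics/w20.png

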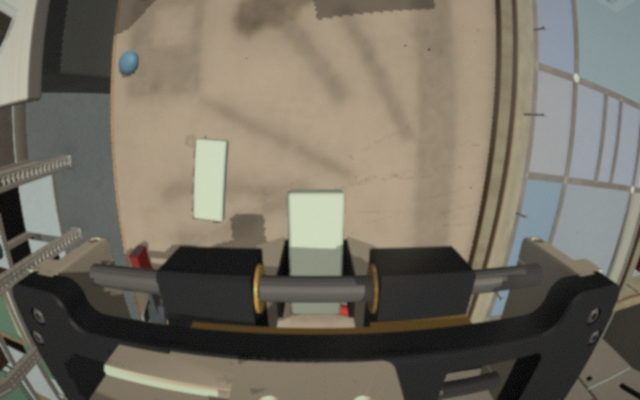

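```bash
python3 -m pendant '[[[24,8,0],7],[[48,17,0],14],[[72,26,0],21],[[97,34,0],28],[[122,43,0],35],[[147,52,0],42],[[172,61,0],49],[[196,70,0],56],[[220,78,0],63],[[220,78,0],70]]';python3 -c "
from h import *
to(.5735,-.0467,.115,13.6,False)"
```

```text
time: 30.18
tool_pos: [0.5717, -0.0416, 0.1147]
tool_rot: [-3.14, -0.01, 0.397]
contact_force: [-0.5, -0.5, -0.6]
opening: 0.0295
shift [-0.4  5.4 -0.4] turn 9.2 min rows 2 q6 0.96 yaw 22.8
```

```bash
python3 -m pendant '[[[0,5,8],5],[[0,5,20],9.2],[[0,5,35],9.2],[[0,5,45],9.2],[[0,5,48],9.2],[[0,5,48],9.2],[[0,5,48],9.2]]';python3 -c "
from h import *
to(.5735,-.0467,.0535,13.6,False)"
```

```text
time: 30.77
tool_pos: [0.574, -0.046, 0.0664]
tool_rot: [-3.139, -0.009, 0.237]
contact_force: [0.8, -0.1, -0.8]
opening: 0.0295
shift [-0.8  0.6 12.9] turn -0.0 min rows 1 q6 1.11 yaw 13.6
```

```bash
python3 -m pendant '[[[-0.5,1,6],0],[[-0.5,1,10],0],[[-0.5,1,12],0],[[-0.5,1,13],0],[[-0.5,1,13],0],[[-0.5,1,13],0]]'; python3 -c "
from h import *
to(.5735,-.0467,.0535,13.6,False)"
```

```text
time: 31.27
tool_pos: [0.574, -0.0471, 0.0536]
tool_rot: [-3.139, -0.009, 0.237]
contact_force: [-0.5, -0.1, -0.6]
opening: 0.0292
shift [-0.4 -0.5  0.1] turn -0.0 min rows 1 q6 1.11 yaw 13.6
```

```bash
python3 -m pendant '[[[0,0,0],0],[[0,0,0],0],[[0,0,0],0],[[0,0,0],0],[[0,0,0],0],[[0,0,-20],0],[[0,0,-55],0],[[-20,0,-90],0],[[-50,0,-120],0],[[-80,0,-150],0]]' 0.55; python3 -m pendant '[[[-10,-20,0],7],[[-10,-40,0],14],[[-10,-40,0],14],[[-10,-40,0],14]]'
python3 - <<'E'
from h import *
c,im=snap('wrist','w21.png'); print(robot.observe()['tool_pos'])
for z in (.01,.048): print(z);rects('wrist',c,im,z,(35,8,150),(100,90,255),200,(60,20,620,240))
cv2.imwrite('pics/w21c.png',cv2.resize(im[20:230,180:520,::-1],None,fx=2.3,fy=2.3,interpolation=cv2.INTER_CUBIC))
snap('side','s21.png')
E
```

```text
time: 32.1
tool_pos: [0.4953, -0.0663, 0.203]
tool_rot: [-3.139, -0.009, 0.237]
contact_force: [0.7, -0.7, -0.1]
opening: 0.0505
time: 32.43
tool_pos: [0.4761, -0.0294, 0.2035]
tool_rot: [-3.137, -0.01, -0.003]
contact_force: [0.5, -0.3, -0.2]
opening: 0.0506
[ 0.47639921 -0.02987691  0.20317708]
0.01
px [138. 228.] xy mm 418.0 220.5 size 119.1 13.5 long axis deg -84.2
px [481. 231.] xy mm 413.4 -254.2 size 75.3 25.7 long axis deg 87.6
px [190. 130.] xy mm 542.5 123.1 size 121.8 54.6 long axis deg -1.6
px [333.  96.] xy mm 576.3 -49.2 size 121.8 55.0 long axis deg 13.6
0.048
px [138. 228.] xy mm 432.4 193.5 size 106.3 12.1 long axis deg -84.2
px [481. 231.] xy mm 428.3 -230.0 size 67.2 22.9 long axis deg 87.6
px [190. 130.] xy mm 543.4 106.6 size 108.7 48.7 long axis deg -1.6
px [333.  96.] xy mm 573.6 -47.1 size 108.7 49.1 long axis deg 13.6
```

View pics/w21c.png

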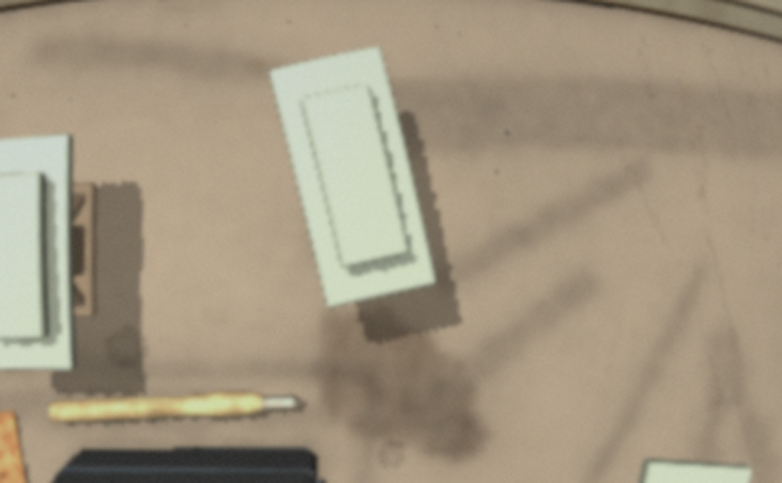

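View pics/s21.png

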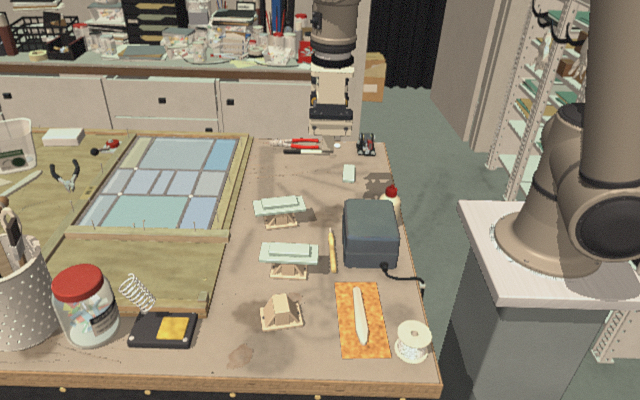

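```bash
python3 - <<'E'
from h import *
import pickle
c,im=pickle.load(open('pics/w21.png.pkl','rb'))
for P in [[(302,97),(372,83),(408,252),(345,268)]]:
    w=np.array([p2w('wrist',(180+x/2.3,20+y/2.3),.058,c)[:2]*1000 for x,y in P]); d=w[0]-w[3]; print(w.round(),w.mean(0),np.degrees(np.arctan2(d[1],d[0])))
im=im[60:230,60:260,::-1]; cv2.imwrite('pics/w21d.png',cv2.resize(im,None,fx=3,fy=3,interpolation=cv2.INTER_CUBIC))
E
```

```text
[[606. -25.]
 [613. -54.]
 [540. -70.]
 [533. -43.]] [572.9548167  -48.15977221] 13.753990045100732
```

View pics/w21d.png

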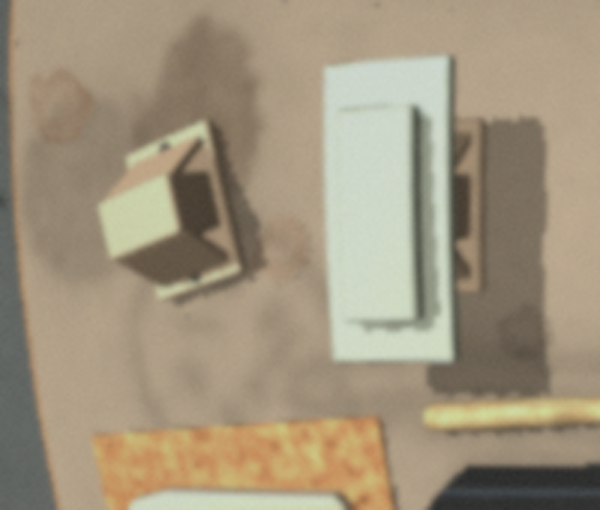

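```bash
python3 -c "
from h import *
print(robot.hand_in())"
```

```text
the job is handed in; nothing more can be done
None
```

I handed the job in at about 32 s, and my last camera checks showed everything inside its tolerance. The hand-in reports no verdict, so that is my own measurement.

- **Fid:** I took it off the middle mould and laid it lengthwise on the cork mat. It ended a few millimetres from the mat's centre and about 3° off lengthwise, read from a partly masked view.
- **Middle mould:** Only two blanks were present. The first lies within about 1 mm of the mould's centre and 1° of square. Its bar is within about 1.5 mm of the blank's centre and looks square to it.
- **Right mould:** The second blank lies within about 1 mm of centre and 0.5° of square. Its bar is within about 1.5 mm of the blank's centre and 0.2° of square.
- **Left alone:** The third bar stayed where it was, the left mould is empty, and the marker and glass cutter were not touched.

No check failed and I saw no knocked bar or slipping grip. The centring figures come from the wrist camera, whose calibration is good to about 2 mm.

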